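# Add a sample board to the pedal press

### The job

Press the bench press's pedal bar all the way down so that its weighted plate swings up and stays open, then lay the loose sample board flat on the board already in the press, squarely on top of it with their edges lined up. Then bring the pedal back up gently, keeping hold of it so that the plate is let down slowly and never drops, until the plate's foot holds both boards down. Move the plate only by its pedal, never by touching it, do not shift the board already in the press, and leave the other things where they stand.

Things in the scene. Friction and masses are not known exactly. Their poses are not given: they have to be found in the camera images.
- press: Grey bench press, fixed. Origin on the table under the middle of the bed; x from pedal (front) to hinge (back), z up. Base x -105 to +135 mm, 100 wide, 36 high; its flat top is the bed. Two side housings at x 40 to 150, y +-50 to +-68, 112 high. Hinge of the plate along y at x 100, z 98. Yaw within 0.2 rad.
- presser (a joint): Angle (rad) of the weighted plate: 0 foot on one board, about 0.2 on two, 0.85 fully up (stop). A roller weight on stalks tips it over centre: below about 0.5 it drives the plate shut (7 N up at the pedal bar at 0.2, 12 N at 0), above about 0.6 open, so it stays up; 6 to 10 N of lift at the bar bring it back. Let go past centre it falls; closing faster than 1.6 rad/s counts as dropping.
- pedal (a joint): Angle (rad) of the pedal, linked to the plate: 0 with the plate at 0, grows as pressed, 0.28 fully down with the plate at 0.85 (ratio 3.04). Pivot along y at x -30, z 30 mm in the press frame; two side bars run 150 mm forward to the cross bar, rising 0.28 rad at 0, level when fully down.
- pedal_bar (a point): Middle of the pedal's cross bar: black ribbed rubber rod, 12 mm thick, 110 mm long between the side bars, along the press's y, free all round; at z 72 mm at pedal 0 and 30 mm fully down, x -174 to -180 mm in the press frame. Press it from above with shut fingertips, or pinch it, one finger before and one behind; it rolls in the fingers as it turns.
- presser_foot (a point): Underside of the round rubber foot (56 mm long along y, radius 8 mm) below the plate, 100 mm forward of the hinge. With the plate at 0 it stands at x = 0 in the press frame.
- presser_edge (a point): Front edge of the steel plate (70 mm wide, 6 thick), 180 mm forward of the hinge. Fully up it hangs over the boards at x -17 mm, z 235 mm in the press frame, and the foot's underside at x 2, z 145: the hand must come in below from the front, leaning back 30 to 40 degrees, holding the front part of the board.
- pressed_board: Plywood sample board with a dark brown disc let into its face, 100 (x) x 44 (y) x 20 (z) mm, 90 g, loose, lying flat in the press centred on the bed under the foot. Origin in the middle of its underside.
- new_board: The same kind of board, 100 (x) x 44 (y) x 20 (z) mm, about 90 g, lying flat on the table to the left or right of the press. Origin in the middle of its underside; x along its length. Either end may point forward.
- tape_roll: Bystander: roll of tape, 94 mm across, 25 mm high, on the other side of the press.
- jar_plain: Bystander: small open sample jar, 46 mm across, 66 mm high.
- cap_a: Bystander: tin jar cap, 43 mm across, 14 mm high.
- pen: Bystander: blue pen, 145 mm long, 9 mm high.
- sample_timer: Bystander: kitchen timer, 62 x 62 x 22 mm.
There are look-alikes about, which are no part of the job. What is shaped like the new_board but purple or red is not meant.

How it is judged:
By the outcome, as a careful person would: the job done as asked, in the order asked, and still so for the second after the job is handed in, with the robot touching nothing.
It also fails if it takes over 67 s, if anything falls off the work surface, if the arm or the gripper's body presses on something with over 40 N, if the wrist force passes 120 N, or if a joint passes its speed limit or range.

### The arm

A 7-joint arm with a two-finger parallel gripper is mounted at the origin on a cart in front of the work surface, level with it; the furniture and walls round the work are solid. World frame = base frame: x ahead of the robot, y to its left, z up, the work surface at z = 0. Lengths are in m, angles in rad, forces in N, time in s.
With the tool pointing down it reaches from about 0.35 to 0.9 m from the base axis. Payload 8.1 kg.
Tool frame: the origin (TCP) lies at the very end of the fingers, on their centre line; the grasp point (between the pads) lies arm.hold_point_z behind it (arm.hold_point_z is the distance from the TCP to the grasp point, in m); z points along the fingers, y is the line along which they close (so a half turn about z gives the same grasp; the last joint's range is limited). The gripper opens to 92 mm and grips with 3 to 60 N. Pads are 19 mm wide; open, the fingers measure 130 mm over their backs; the gripper's body (75 mm by 190 mm) begins 47 mm behind the grasp point.
Start: joints at [1.205, 0.434, 0.025, 1.573, -0.012, 1.134, -0.075], TCP at [0.162, -0.604, 0.227] pointing down, gripper open.
Joint ranges: [-2.62, 2.62], [-0.44, 2.09], [-1.27, 1.32], [0.08, 2.57], [-1.32, 4.46], [0.12, 2], [-2.74, 2.74]. Speed limits (rad/s): [2.22, 2.22, 3.01, 3.01, 3.14, 3.14, 3.14].

### API

Orientations are given as a rotation vector (axis times angle).
In Python, from cell import arm, vision, job, cut_out gives the robot as it stands. The module is installed in compiled form; this text tells all that it offers.
- The arm moves only by the tool play_rows, never from a script. Its argument "increments" is text: rows parted by semicolons, each of 5 numbers parted by spaces: the shift along the tool's x, y, z in cm, then the turn about the tool's z in degrees, then the opening, from -1 (shut) to 1 (fully open), so that 0 is half open. A call has 1 to 5 rows; each row shifts and turns the commanded pose from where the row before left it, along the tool's axes as they then stand; what a row does not reach is not made up. A row lasts 1/12 s, in which the tool goes at most 41.7 mm and 7.16 degrees, less where a joint would pass 70% of its speed; a pose out of reach is approached as far as the arm can. A call is refused whole if a number of a shift passes 4.17 or a number of a turn 7.16, either way. A call with a gripper value outside its range is refused whole. The fingers move at their own pace and stop on an object; "grip_force" is the grip in N (left out, the last holds). Time passes only in rows, so rows that do not move let the fingers close. It gives the time, the measured TCP pose, the force, the opening and the grip force at its end, in the units of the state.
- arm.observe(): the state, without advancing time (a new reading comes with each control period).
- vision.get_image(name): name is "side" or "top"; returns a dict with "frame" (400x640x3 uint8, red, green, blue), "z_map" (400x640 float32, m along the optical axis (not along the pixel's ray), 0 where there is no reading), "mtx" (3x3 intrinsics, pixels), "distortion" ([k1, k2, p1, p2, k3] as OpenCV has them; the pictures are not rectified), "cam_to_world" (4x4, takes a point from camera to world coordinates). Camera axes: x right, y up, looking along -z (the intrinsics and any distortion apply to the point x, -y, -z); pixel columns grow to the right and rows downward; lengths in m; the calibration is good to about 2 mm. A picture is of the moment at which its call begins.
- job.sign_off(): hands the job in; it is judged then, once.
Trained networks look in a picture, given as the dict that the camera call returned (one of the last four; its "shot" number tells which), for a name from the list of things; names that differ only in an ending like _2 or _b are one class to them, and where a whole thing is asked for, a point or a joint stands for the part that bears it (a point fixed in the world has none). Each returns a list of dicts, best first, with "confidence" (0 to 1); they miss things now and then, are a little off and sometimes report something else, mostly with a low value. They report only what shows in the picture. A call takes as long as a camera call. They do not tell look-alikes from the thing itself.
- cut_out(query, picture): "mask" (400x640 bool, what is visible of it) and "point" ([row, column] in pixels, amid what is visible of it).
The state is a dict: "clock": time; "joints": joint angles; "dq": joint speeds; "joint_efforts": joint torques, N m; "position": TCP position; "ee_rot": TCP orientation; "force": force on the tool from outside, world axes, zero at the start; "ft_torque": the same for the moment, N m; "width": opening from 0.0 (shut) to 1.0 (fully open); "gripper_force": force on a finger pad.
Only numpy, scipy, OpenCV 4.12 (cv2) and the standard library are available. Lean on these libraries where they do the work, as an engineer would, in place of code of your own. Each camera call takes 0.05 s, during which the arm holds its last target. There are 200 camera calls.

## Working session

There is one attempt and no reset: what is moved stays moved. The work goes in short steps, Python scripts to look and compute and a tool call to move; the robot and the scene stay as the last step left them, time stands still between calls to the robot, and variables do not carry over. Pictures are saved under pics/ and viewed, at most 10 in all, crops included, and the job is handed in when it is done.

Besides the shell and the picture viewer there is one more tool, called after "Call:" by a JSON object that holds its "op" and its "data", one argument or row to a line. play_rows: Moves the arm, as the interface text tells. Its arguments: {"type":"object","properties":{"increments":{"type":"string"},"grip_force":{"type":"number"}},"required":["increments"]}

```bash
mkdir -p pics; ls; python3 - <<'E'
from cell import arm, vision, job, cut_out
import cv2, numpy as np
s=arm.observe(); print({k:np.round(v,3) for k,v in s.items()}, arm.hold_point_z)
ims=[]
for n in("top","side"):
    p=vision.get_image(n); print(n,np.round(p["mtx"],1).tolist(),np.round(p["distortion"],3),np.round(p["cam_to_world"],3).tolist())
    cv2.imwrite(f"pics/{n}0.png",p["frame"][:,:,::-1])
    for q in["press","new_board","pressed_board","pedal_bar","presser","tape_roll"]:
        for d in cut_out(q,p)[:4]: print(n,q,round(d["confidence"],2),d["point"],d["mask"].sum())
E
```

```text
pics
{'clock': np.float64(0.0), 'joints': array([ 1.205,  0.435,  0.025,  1.574, -0.012,  1.134, -0.075]), 'dq': array([ 0.001, -0.001,  0.001,  0.001, -0.001,  0.   , -0.   ]), 'joint_efforts': array([-0.0000e+00, -6.6786e+01,  9.8500e-01, -3.1447e+01, -6.0000e-02,
        4.3000e-02,  0.0000e+00]), 'position': array([ 0.162, -0.603,  0.226]), 'ee_rot': array([-3.113e+00, -4.110e-01,  1.000e-03]), 'force': array([-0.397,  0.374,  0.102]), 'ft_torque': array([-0.044,  0.033, -0.008]), 'gripper_force': np.float64(0.0), 'width': np.float64(1.0)} 0.0188
top [[404.2, 0.0, 318.8], [0.0, 404.2, 200.8], [0.0, 0.0, 1.0]] [-0.056  0.     0.     0.     0.   ] [[-0.021, 0.988, -0.154, 0.338], [-1.0, -0.022, -0.006, 0.147], [-0.01, 0.154, 0.988, 1.611], [0.0, 0.0, 0.0, 1.0]]
top press 0.6 [169.2, 360.9] 2013
top new_board 0.89 [262.9, 183.7] 323
top new_board 0.86 [214.4, 314.4] 284
top new_board 0.83 [204.7, 286.4] 323
top new_board 0.6 [248.3, 291.2] 282
top pressed_board 0.72 [182.1, 294.8] 98
top pedal_bar 0.84 [220.6, 363.2] 168
top presser 0.88 [168.0, 362.5] 1035
top tape_roll 0.78 [203.8, 431.1] 220
side [[368.3, 0.0, 318.4], [0.0, 368.3, 195.4], [0.0, 0.0, 1.0]] [-0.001  0.     0.     0.     0.   ] [[-1.0, -0.023, 0.02, 0.594], [0.029, -0.601, 0.798, 1.3], [-0.006, 0.799, 0.602, 0.986], [0.0, 0.0, 0.0, 1.0]]
side new_board 0.78 [220.1, 328.6] 276
side new_board 0.77 [235.9, 362.5] 264
side new_board 0.76 [243.5, 316.0] 258
side new_board 0.65 [338.8, 396.7] 583
side pressed_board 0.76 [187.5, 294.5] 190
side pedal_bar 0.7 [190.9, 330.6] 193
side presser 0.81 [172.0, 286.9] 725
side tape_roll 0.74 [168.0, 316.8] 191
side tape_roll 0.6 [233.2, 290.0] 202
```

```bash
python3 - <<'E'
import cv2
a=cv2.imread("pics/top0.png")[120:300,160:460]; cv2.imwrite("pics/topc.png",cv2.resize(a,(800,480),interpolation=cv2.INTER_CUBIC))
a=cv2.imread("pics/side0.png")[130:370,180:480]; cv2.imwrite("pics/sidec.png",cv2.resize(a,(750,600),interpolation=cv2.INTER_CUBIC))
E
```

```text
(no output)
```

View pics/topc.png

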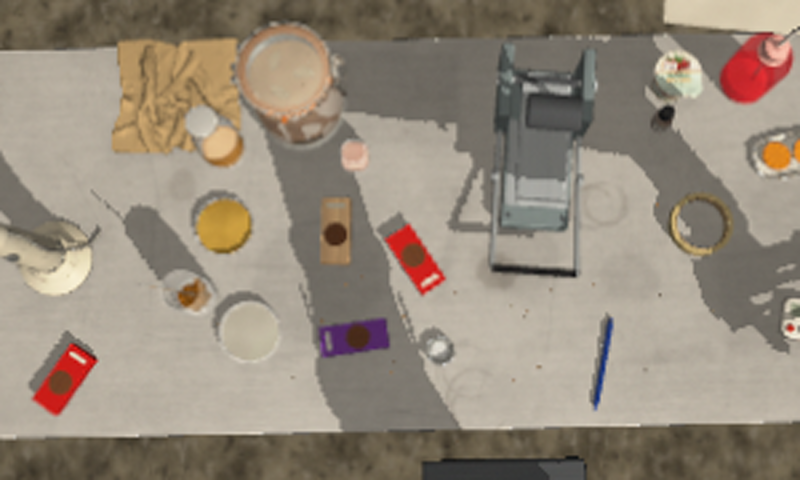

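View pics/sidec.png

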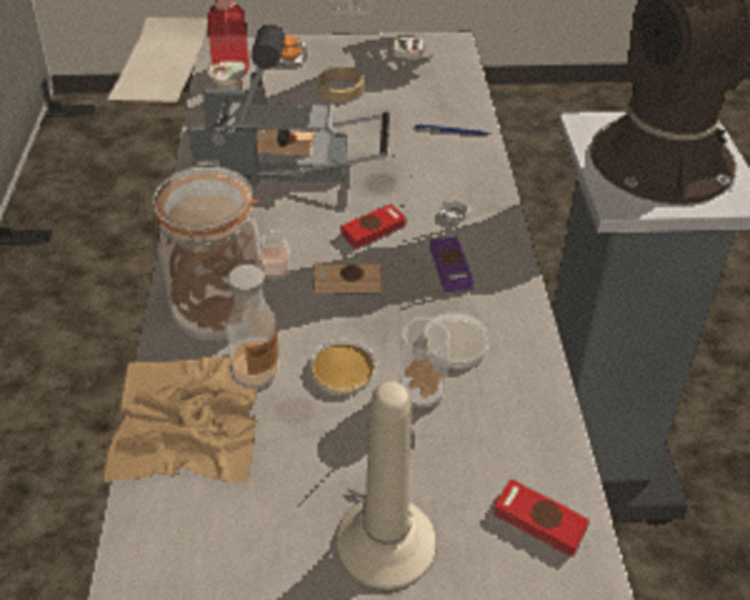

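The plywood board at top pixel (286,205) (crop (335,230)) is the natural-wood one. The reds at (314,214) and (184,263) and the purple at (291,248) are look-alikes. The press's pedal bar is at top (363,221), the tape roll right of it and the pen in front at about (386,257).

```bash
cat > h.py <<'E'
from cell import arm, vision, job, cut_out
import cv2, numpy as np
from scipy.spatial.transform import Rotation as R
def cloud(p):
    h,w=p["z_map"].shape; v,u=np.mgrid[:h,:w].astype(np.float64)
    n=cv2.undistortPoints(np.stack([u.ravel(),v.ravel()],1)[:,None],p["mtx"],p["distortion"])[:,0]
    z=p["z_map"].ravel().astype(float); c=np.stack([n[:,0]*z,-n[:,1]*z,-z],1)
    T=p["cam_to_world"]; X=c@T[:3,:3].T+T[:3,3]; X[z==0]=np.nan
    return X.reshape(h,w,3)
def proj(p,X):
    T=np.linalg.inv(p["cam_to_world"]); c=np.atleast_2d(X)@T[:3,:3].T+T[:3,3]
    return cv2.projectPoints(c*[1,-1,-1],np.zeros(3),np.zeros(3),p["mtx"],p["distortion"])[0][:,0]
def st():
    s=arm.observe(); print("t",round(s["clock"],2),"p",np.round(s["position"],4),"F",np.round(s["force"],1),"w",np.round(s["width"],3),"g",np.round(s["gripper_force"],1)); return s
E
python3 - <<'E'
from h import *
np.set_printoptions(precision=4,suppress=True)
for n in("top","side"):
    p=vision.get_image(n); X=cloud(p)
    np.savez(f"{n}0.npz",X=X,f=p["frame"])
    for q in["new_board","pedal_bar","pressed_board"]:
        for d in cut_out(q,p)[:4]:
            if d["confidence"]<.5: continue
            m=d["mask"]; P=X[m]; P=P[~np.isnan(P[:,0])]; r=cv2.minAreaRect((P[:,:2]*1000).astype(np.float32))
            e,V=np.linalg.eigh(np.cov(P[:,:2].T)); v=V[:,1]
            print(n,q,round(d["confidence"],2),"med",np.median(P,0),"mean",P.mean(0),"zr",np.percentile(P[:,2],[5,95]),"rect",np.round(r[0],1),np.round(r[1],1),round(r[2],1),"ax",round(np.degrees(np.arctan2(v[1],v[0])),1),p["frame"][m].mean(0).round())
    Z=X[...,2]; A=X[(np.abs(X[...,1]-.05)<.2)&(X[...,0]>.2)&(X[...,0]<.8)]
    for lo,hi in((.103,.12),(.028,.045)):
        B=X[(Z>lo)&(Z<hi)&(np.abs(X[...,1]-.03)<.12)&(X[...,0]>.3)&(X[...,0]<.72)]
        if len(B): r=cv2.minAreaRect((B[:,:2]*1000).astype(np.float32)); print(n,lo,len(B),np.round(r[0],1),np.round(r[1],1),round(r[2],2),np.median(B[:,2]))
E
```

```text
top new_board 0.79 med [0.5688 0.2923 0.0192] mean [0.5684 0.2927 0.0179] zr [0.0014 0.0254] rect [568.3 294.1] [ 49.  100.4] 87.7 ax 175.1 [134. 107.  79.]
top new_board 0.7 med [0.4097 0.266  0.0197] mean [0.4099 0.2663 0.0195] zr [0.0127 0.0267] rect [410.1 267.4] [ 44.2 103.1] 7.4 ax 96.9 [84. 50. 85.]
top new_board 0.67 med [0.525  0.1731 0.0199] mean [0.524  0.1726 0.0188] zr [0.0049 0.0255] rect [524.8 172.2] [100.   48.3] 32.2 ax -147.2 [182.  61.  50.]
top new_board 0.54 med [0.3553 0.6933 0.0197] mean [0.356  0.6934 0.0188] zr [0.0101 0.0259] rect [355.9 695.8] [45.6 99.8] 55.3 ax 148.1 [179.  49.  39.]
top pedal_bar 0.88 med [0.5009 0.0057 0.0714] mean [0.5484 0.0033 0.0608] zr [0.0256 0.0812] rect [598.5  -5.3] [126.2 216.1] 82.8 ax 166.9 [93. 91. 87.]
top 0.103 355 [651.5 -19.1] [136.4 130. ] 0.24 0.10603346508475009
top 0.028 483 [640.  -11.1] [135.7 150.1] 84.47 0.03556026990316741
side new_board 0.88 med [0.3561 0.7044 0.0195] mean [0.3564 0.7041 0.0182] zr [0.007  0.0229] rect [356.7 700.2] [43.  99.7] 54.2 ax 143.3 [143.  58.  50.]
side new_board 0.66 med [0.4107 0.2804 0.0192] mean [0.41   0.2782 0.0181] zr [0.0074 0.0231] rect [409.8 271.1] [ 42.5 100.8] 7.0 ax 96.5 [68. 47. 64.]
side pedal_bar 0.73 med [0.4994 0.0263 0.0771] mean [0.507  0.012  0.0743] zr [0.06   0.0797] rect [530.9  35. ] [165.   77.3] 38.6 ax 53.8 [47. 43. 38.]
side pressed_board 0.64 med [ 0.6754 -0.0019  0.0543] mean [ 0.671  -0.0055  0.0532] zr [0.0435 0.0597] rect [670.7 -12.2] [50.8 96.6] 82.1 ax 168.6 [138. 108.  81.]
side 0.103 215 [651.4 -14.5] [136.8 136.3] 89.24 0.10493531118989996
side 0.028 376 [639.   -5.3] [136.2 148.6] 80.57 0.036179354517981654
```

```bash
cat > fit.py <<'E'
from h import *
from scipy.optimize import least_squares
def sdf(P,boxes):
    D=[]
    for lo,hi in boxes:
        c=(np.array(lo)+hi)/2; h=(np.array(hi)-lo)/2; q=np.abs(P-c)-h
        D.append(np.linalg.norm(np.maximum(q,0),axis=1)+np.minimum(q.max(1),0))
    return np.min(np.abs(D),axis=0)
def loc(P,t): 
    c,s=np.cos(t[2]),np.sin(t[2]); d=P-[t[0],t[1],0]
    return np.stack([c*d[:,0]+s*d[:,1],-s*d[:,0]+c*d[:,1],d[:,2]],1)
BOARD=[([-.05,-.022,0],[.05,.022,.02])]
PRESS=[([-.105,-.05,0],[.135,.05,.036]),([.04,.05,0],[.15,.068,.112]),([.04,-.068,0],[.15,-.05,.112])]
def fit(P,boxes,t0,keep,tol=(.02,.012,.008)):
    t=np.array(t0,float)
    for k in tol:
        L=loc(P,t); S=P[keep(L)&(sdf(L,boxes)<k)]
        r=least_squares(lambda t:sdf(loc(S,t),boxes)*1000,t,loss="soft_l1",f_scale=2,x_scale=[.01,.01,.1]); t=r.x
    return t,len(S),np.abs(r.fun).mean()
E
python3 - <<'E'
from fit import *
np.set_printoptions(precision=4,suppress=True)
kb=lambda L:(L[:,2]>.006)&(np.abs(L[:,0])<.07)&(np.abs(L[:,1])<.04)
kp=lambda L:(L[:,2]>.008)&(np.abs(L[:,1])<.085)&(L[:,0]>-.13)&(L[:,0]<.17)&~((np.abs(L[:,1])<.045)&(L[:,2]>.042))
kpb=lambda L:(np.abs(L[:,0])<.06)&(np.abs(L[:,1])<.035)&(L[:,2]>.005)&(L[:,2]<.025)
A={n:np.load(n+"0.npz")["X"].reshape(-1,3) for n in("top","side")}
A={n:a[~np.isnan(a[:,0])] for n,a in A.items()}
A["both"]=np.vstack(list(A.values()))
for n,P in A.items():
    for y in(-.2,.1):print(n,"press",fit(P,PRESS,[.672,-.01,y],kp))
    print(n,"new",fit(P,BOARD,[.568,.293,-.07],kb))
    print(n,"pressed",fit(P-[0,0,.036],BOARD,[.672,-.012,-.14],kpb))
    t=fit(P,PRESS,[.672,-.01,-.1],kp)[0]; L=loc(P,t)
    B=L[(np.abs(L[:,0]+.176)<.02)&(np.abs(L[:,1])<.045)&(L[:,2]>.05)]; print("bar local",np.median(B,0),len(B),np.percentile(B,[5,95],axis=0))
E
```

```text
top press (array([ 0.6709, -0.0134, -0.1015]), 871, np.float64(2.133535592165844))
top press (array([ 0.6709, -0.0136, -0.0992]), 867, np.float64(2.0936353357486466))
top new (array([ 0.5672,  0.2922, -0.0587]), 286, np.float64(2.5432325572602656))
top pressed (array([ 0.672, -0.012, -0.14 ]), 0, np.float64(nan))
bar local [-0.1745  0.0004  0.0766] 78 [[-0.1801 -0.0407  0.0704]
 [-0.169   0.0406  0.0819]]
side press (array([ 0.6689, -0.0136, -0.0939]), 1019, np.float64(2.0517156525797384))
side press (array([ 0.6699, -0.003 , -0.0253]), 942, np.float64(2.6661499576094894))
side new (array([ 0.5672,  0.2921, -0.0411]), 268, np.float64(1.63954598541323))
side pressed (array([ 0.6733, -0.0141, -0.1414]), 166, np.float64(2.069596751647012))
bar local [-0.1729  0.0007  0.0762] 33 [[-0.1794 -0.0388  0.0716]
 [-0.1679  0.0372  0.0791]]
both press (array([ 0.6704, -0.0136, -0.0961]), 1885, np.float64(2.0883452331621677))
both press (array([ 0.6697, -0.0048, -0.0196]), 1716, np.float64(2.835386272102343))
both new (array([ 0.5668,  0.2921, -0.0433]), 553, np.float64(2.097869569989339))
both pressed (array([ 0.6733, -0.0141, -0.1414]), 166, np.float64(2.069596751647012))
bar local [-0.1741  0.0002  0.0766] 111 [[-0.18   -0.0403  0.0708]
 [-0.1687  0.0404  0.0818]]fit.py:19: RuntimeWarning: Mean of empty slice.
  return t,len(S),np.abs(r.fun).mean()
  ret = ret.dtype.type(ret / rcount)
```

```bash
cat >> fit.py <<'E'
PR=np.array([.6700,-.0135,-.097])
def w(l,T=PR): c,s=np.cos(T[2]),np.sin(T[2]); return np.array([T[0]+c*l[0]-s*l[1],T[1]+s*l[0]+c*l[1],l[2]])
def go(g,yaw=None):
    "distance to world goal in tool axes (cm) and turn (deg)"
    s=st(); M=R.from_rotvec(s["ee_rot"]).as_matrix()
    cur=np.arctan2(M[1,0],M[0,0]); print("yaw",round(cur,4),"ztool",np.round(M[:,2],3),"local",np.round(loc(s["position"][None],PR)[0],4))
    t=0 if yaw is None else -np.degrees(yaw-cur)
    print("now cm",np.round(M.T@(g-s["position"])*100,2),"turn",round(t,1)); 
    M2=R.from_euler("z",-np.radians(t)).as_matrix()@M; print("after turn cm",np.round(M2.T@(g-s["position"])*100,2))
E
python3 -c "
from fit import *
go(w([-.177,0,.13]),PR[2])"
```

```text
t 1.1 p [ 0.1623 -0.6036  0.2268] F [-0. -1.  0.] w 1.003 g 0.0
yaw 0.2627 ztool [ 0. -0. -1.] local [-0.4481 -0.6365  0.2268]
now cm [ 47.78 -50.03   9.67] turn 20.6
after turn cm [ 27.11 -63.65   9.67]
```

Call:
{"op": "play_rows", "data": {
  "increments": "0 -2 0 6.9 -1; 0 -2 0 6.9 -1; 0 -2 0 6.8 -1; 1.4 -3.3 0 0 -1; 1.4 -3.3 0 0 -1",
  "grip_force": 20
}}

```text
clock: 1.52
position: [0.1873, -0.4809, 0.2267]
ee_rot: [3.137, -0.158, -0.0]
force: [0.8, 0.1, 0.6]
width: 0.685
gripper_force: 0.0
```

Call:
{"op": "play_rows", "data": {
  "increments": "1.4 -3.3 0 0 -1; 1.4 -3.3 0 0 -1; 1.4 -3.3 0 0 -1; 1.4 -3.3 0 0 -1; 1.4 -3.3 0 0 -1"
}}

```text
clock: 1.93
position: [0.2743, -0.3224, 0.227]
ee_rot: [3.137, -0.152, 0.001]
force: [0.8, 0.5, -0.6]
width: 0.324
gripper_force: 0.0
```

Call:
{"op": "play_rows", "data": {
  "increments": "1.4 -3.3 0 0 -1; 1.4 -3.3 0 0 -1; 1.4 -3.3 0 0 -1; 1.4 -3.3 0 0 -1; 1.4 -3.3 0 0 -1"
}}

```text
clock: 2.35
position: [0.3599, -0.165, 0.2271]
ee_rot: [3.137, -0.152, 0.001]
force: [0.8, -0.4, 0.6]
width: 0.008
gripper_force: 0.0
```

```bash
python3 -c "
from fit import *
go(w([-.177,0,.1]),PR[2])"
```

```text
t 2.35 p [ 0.3599 -0.165   0.2271] F [ 0.8 -0.4  0.6] w 0.008 g 0.0
yaw -0.097 ztool [ 0.001 -0.001 -1.   ] local [-0.2939 -0.1808  0.2271]
now cm [ 11.68 -18.08  12.71] turn -0.0
after turn cm [ 11.68 -18.08  12.71]
```

Call:
{"op": "play_rows", "data": {
  "increments": "2 -3 1 0 -1; 2 -3 1 0 -1; 2 -3 2 0 -1; 2 -3 2.5 0 -1; 2 -3 3 0 -1"
}}

```text
clock: 2.77
position: [0.4717, -0.0296, 0.1363]
ee_rot: [-3.138, 0.152, -0.005]
force: [-0.2, -1.2, 0.1]
width: 0.004
gripper_force: 0.0
```

Call:
{"op": "play_rows", "data": {
  "increments": "1.7 -3 2.5 0 -1; 0 0 0 0 -1"
}}

```text
clock: 2.93
position: [0.4903, 0.0025, 0.1081]
ee_rot: [-3.135, 0.141, 0.005]
force: [0.4, 0.6, 0.9]
width: 0.007
gripper_force: 0.0
```

```bash
python3 - <<'E'
from fit import *
p=vision.get_image("side"); X=cloud(p); s=st()
go(w([-.177,0,.08]),PR[2])
np.savez("grip.npz",X=X)
P=X.reshape(-1,3); P=P[~np.isnan(P[:,0])]; L=loc(P,PR); L0=loc(s["position"][None],PR)[0]; D=L-L0
D=D[(np.abs(D[:,1])<.15)&(np.abs(D[:,0])<.14)&(D[:,2]>0)]
for z in np.arange(0,.5,.02):
    B=D[(D[:,2]>=z)&(D[:,2]<z+.02)]
    if len(B)>3: print(round(z,2),len(B),"x",np.percentile(B[:,0],[1,99]).round(3),"y",np.percentile(B[:,1],[1,99]).round(3))
cv2.imwrite("pics/side1.png",cv2.resize(p["frame"][20:260,180:480,::-1],(750,600)))
E
```

```text
t 2.98 p [ 4.891e-01 -3.000e-04  1.096e-01] F [-0.6 -0.3  1. ] w 0.01 g 0.0
t 2.98 p [ 4.891e-01 -3.000e-04  1.096e-01] F [-0.6 -0.3  1. ] w 0.01 g 0.0
yaw -0.0913 ztool [-0.003  0.002 -1.   ] local [-0.1813 -0.0044  0.1096]
now cm [ 0.44 -0.43  2.96] turn 0.3
after turn cm [ 0.44 -0.44  2.96]
0.0 11 x [-0.008  0.091] y [-0.017  0.024]
0.06 71 x [-0.036  0.035] y [-0.081  0.096]
0.08 107 x [-0.035  0.036] y [-0.03   0.101]
0.1 176 x [-0.035  0.035] y [0.016 0.102]
0.12 53 x [-0.021  0.027] y [0.016 0.058]
0.14 63 x [-0.032  0.035] y [0.013 0.061]
0.16 144 x [-0.035  0.037] y [0.    0.057]
0.18 65 x [-0.038  0.044] y [0.007 0.048]
0.2 100 x [-0.038  0.044] y [0.01 0.05]
0.22 95 x [-0.037  0.04 ] y [0.015 0.048]
0.24 99 x [-0.037  0.04 ] y [0.013 0.05 ]
0.26 107 x [-0.036  0.04 ] y [0.015 0.054]
0.28 105 x [-0.038  0.04 ] y [0.005 0.047]
0.3 98 x [-0.038  0.04 ] y [0.01 0.05]
0.32 106 x [-0.047  0.045] y [-0.009  0.06 ]
0.34 146 x [-0.061  0.061] y [-0.012  0.066]
0.36 212 x [-0.078  0.065] y [-0.019  0.068]
0.38 256 x [-0.084  0.06 ] y [-0.019  0.066]
0.4 288 x [-0.09  0.05] y [-0.028  0.059]
0.42 243 x [-0.109  0.029] y [-0.037  0.053]
0.44 257 x [-0.13   0.006] y [-0.044  0.042]
0.46 216 x [-0.138 -0.021] y [-0.026  0.02 ]
0.48 196 x [-0.137 -0.038] y [-0.031  0.012]
```

View pics/side1.png

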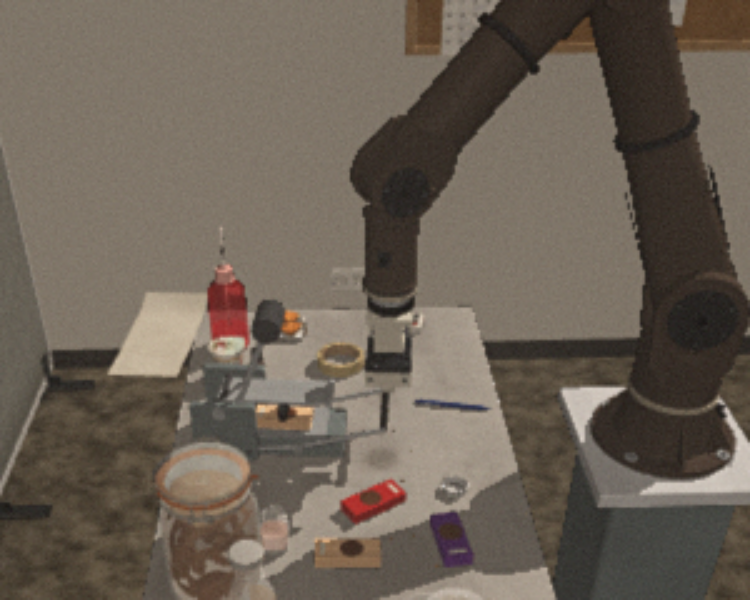

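The side picture shows the gripper above the pedal bar (385,395), the plate still shut, and the plywood board at crop (347,552). With the tool vertical, the hand reaches 37–44 mm forward of its axis, so it can't clear the open plate; that has to be dealt with later. I press the pedal first.

Call:
{"op": "play_rows", "data": {
  "increments": "0.1 -0.2 1.5 0 -1; 0.1 0 1 0 -1; 0 0 0.4 0 -1; 0 0 0.4 0 -1; 0 0 0.4 0 -1"
}}

```text
clock: 3.4
position: [0.491, -0.0029, 0.0756]
ee_rot: [3.137, -0.154, 0.0]
force: [-10.5, -0.5, 19.9]
width: 0.003
gripper_force: 10.0
```

Call:
{"op": "play_rows", "data": {
  "increments": "0 0 0.4 0 -1; 0 0 0.4 0 -1; 0 0 0.4 0 -1; 0 0 0.4 0 -1; 0 0 0.4 0 -1"
}}

```text
clock: 3.82
position: [0.4907, -0.0027, 0.0553]
ee_rot: [3.137, -0.153, -0.0]
force: [-1.9, 0.6, 3.2]
width: 0.004
gripper_force: 1.4
```

```bash
python3 -c "
from fit import *
go(w([-.177,0,.037]),PR[2])"
```

```text
t 3.82 p [ 0.4907 -0.0027  0.0553] F [-1.9  0.6  3.2] w 0.004 g 1.4
yaw -0.0976 ztool [-0.    -0.001 -1.   ] local [-0.1795 -0.0066  0.0553]
now cm [ 0.25 -0.66  1.83] turn -0.0
after turn cm [ 0.25 -0.66  1.83]
```

Call:
{"op": "play_rows", "data": {
  "increments": "0 0 0.4 0 -1; 0 0 0.4 0 -1; 0 0 0.4 0 -1; 0 0 0.4 0 -1; 0 0 0.2 0 -1"
}}

```text
clock: 4.23
position: [0.4912, -0.0021, 0.0363]
ee_rot: [3.138, -0.152, -0.0]
force: [-0.4, 0.2, 0.6]
width: 0.007
gripper_force: 0.1
```

```bash
python3 -c "
from fit import *
s=st();print(np.round(s['joints'],3))
p=vision.get_image('side');X=cloud(p)
for q in ['presser','pedal_bar']:
  for d in cut_out(q,p)[:1]:
    P=loc(X[d['mask']&~np.isnan(X[...,0])],PR); print(q,d['confidence'],np.percentile(P,[2,50,98],axis=0).round(3))
"
```

```text
t 4.23 p [ 0.4912 -0.0021  0.0363] F [-0.4  0.2  0.6] w 0.007 g 0.1
[ 0.129  0.502 -0.308  2.071  0.259  0.605 -2.025]
presser 0.63 [[-0.018 -0.381 -0.001]
 [ 0.098  0.009  0.18 ]
 [ 0.217  0.039  0.276]]
pedal_bar 0.67 [[-0.184 -0.064 -0.001]
 [-0.1    0.056  0.033]
 [ 0.031  0.068  0.044]]
```

Call:
{"op": "play_rows", "data": {
  "increments": "0 0 -2 0 -1; 0 0 -4 0 -1; 0 0 -4 0 -1; 0 0 -4 0 -1; 0 0 -4 0 -1"
}}

```text
clock: 4.8
position: [0.4907, -0.0019, 0.219]
ee_rot: [-3.138, 0.151, 0.0]
force: [1.4, -0.5, 0.7]
width: 0.008
gripper_force: 0.0
```

Call:
{"op": "play_rows", "data": {
  "increments": "1.2 0.8 -3.8 0 -1; 1.2 0.8 -3.8 0 -1; 1.2 0.8 -3.8 0 -1; 1.2 0.8 -3.8 0 -1; 1.2 0.8 -3.8 0 -1"
}}

```text
clock: 5.22
position: [0.5469, -0.0481, 0.4093]
ee_rot: [3.138, -0.152, 0.001]
force: [2.1, -0.4, -0.0]
width: 0.009
gripper_force: 0.0
```

Call:
{"op": "play_rows", "data": {
  "increments": "1.2 0.6 -3.8 0 -1; 0 0 -4 0 -1; 0 0 -4 0 -1; 0 0 -4 0 -1; 0 0 -4 0 -1"
}}

```text
clock: 5.63
position: [0.5576, -0.055, 0.6072]
ee_rot: [-3.138, 0.153, -0.001]
force: [1.7, -0.2, 1.2]
width: 0.005
gripper_force: 0.0
```

```bash
python3 -c "
from fit import *
go(w([-.1,0,.6]),PR[2]);s=st();print(np.round(s['joints'],3))
p=vision.get_image('side');X=cloud(p)
for q in ['presser','pedal_bar']:
  for d in cut_out(q,p)[:1]:
    P=loc(X[d['mask']&~np.isnan(X[...,0])],PR); print(q,d['confidence'],np.percentile(P,[2,50,98],axis=0).round(3))
"
```

```text
t 5.63 p [ 0.5576 -0.055   0.6072] F [ 1.7 -0.2  1.2] w 0.005 g 0.0
yaw -0.0973 ztool [ 0.001  0.    -1.   ] local [-0.1078 -0.0522  0.6072]
now cm [ 0.78 -5.22  0.72] turn -0.0
after turn cm [ 0.78 -5.22  0.72]
t 5.63 p [ 0.5576 -0.055   0.6072] F [ 1.7 -0.2  1.2] w 0.005 g 0.0
[ 0.17   0.322 -0.298  0.831  0.102  1.999 -1.739]
presser 0.64 [[-0.018 -0.37   0.001]
 [ 0.095  0.012  0.188]
 [ 0.23   0.038  0.276]]
pedal_bar 0.52 [[-0.187 -0.082 -0.003]
 [-0.147  0.039  0.033]
 [ 0.024  0.067  0.042]]
```

Call:
{"op": "play_rows", "data": {
  "increments": "0 0 -2 0 -1; 0 0 -2 0 -1; 0 0 -2 0 -1"
}}

```text
clock: 6.03
position: [0.5577, -0.0552, 0.6078]
ee_rot: [3.133, -0.151, -0.017]
force: [0.6, 0.8, -1.1]
width: 0.005
gripper_force: 0.0
```

```bash
python3 -c "
from fit import *
go(w([-.1,0,.6]),PR[2]);s=st();print(np.round(s['joints'],3))
"
```

```text
t 6.03 p [ 0.5577 -0.0552  0.6078] F [ 0.6  0.8 -1.1] w 0.005 g 0.0
yaw -0.0966 ztool [-0.011 -0.004 -1.   ] local [-0.1077 -0.0524  0.6078]
now cm [ 0.78 -5.24  0.74] turn 0.0
after turn cm [ 0.78 -5.24  0.74]
t 6.03 p [ 0.5577 -0.0552  0.6078] F [ 0.6  0.8 -1.1] w 0.005 g 0.0
[-0.133  0.31   0.235  0.849 -0.073  2.    -1.606]
```

Call:
{"op": "play_rows", "data": {
  "increments": "0 0 0 0 -1; 3 0 -3 0 -1; 3 0 -3 0 -1; 3 0 -3 0 -1; 0 0 0 0 -1"
}}

```text
clock: 6.45
position: [0.6198, -0.06, 0.6279]
ee_rot: [3.126, -0.149, 0.128]
force: [-1.0, 0.8, -0.1]
width: 0.005
gripper_force: 0.0
```

```bash
python3 -c "
from fit import *
go(w([-.1,0,.6]),PR[2]);s=st();print(np.round(s['joints'],3))
"
```

```text
t 6.45 p [ 0.6198 -0.06    0.6279] F [-1.   0.8 -0.1] w 0.005 g 0.0
yaw -0.0949 ztool [ 0.081 -0.013 -0.997] local [-0.0454 -0.0511  0.6279]
now cm [-5.66 -5.13  2.31] turn 0.1
after turn cm [-5.67 -5.12  2.31]
t 6.45 p [ 0.6198 -0.06    0.6279] F [-1.   0.8 -0.1] w 0.005 g 0.0
[-0.145  0.402  0.334  0.671 -0.142  2.001 -1.572]
```

Call:
{"op": "play_rows", "data": {
  "increments": "3 0 -3 0 -1; 3 0 -3 0 -1; 3 0 -3 0 -1; 3 0 -3 0 -1; 0 0 0 0 -1"
}}

```text
clock: 6.87
position: [0.6743, -0.0658, 0.6631]
ee_rot: [3.106, -0.149, 0.328]
force: [-0.1, -0.3, -0.1]
width: 0.007
gripper_force: 0.0
```

```bash
python3 -c "
from fit import *
go(w([-.1,0,.6]),PR[2]);s=st();print(np.round(s['joints'],3))
"
```

```text
t 6.87 p [ 0.6743 -0.0658  0.6631] F [-0.1 -0.3 -0.1] w 0.007 g 0.0
yaw -0.0955 ztool [ 0.207 -0.024 -0.978] local [ 0.0093 -0.0516  0.6631]
now cm [-12.    -5.2    3.87] turn 0.1
after turn cm [-12.01  -5.18   3.87]
t 6.87 p [ 0.6743 -0.0658  0.6631] F [-0.1 -0.3 -0.1] w 0.007 g 0.0
[-0.105  0.48   0.356  0.466 -0.196  2.002 -1.572]
```

Call:
{"op": "play_rows", "data": {
  "increments": "2 0 -3.6 0 -1; 2 0 -3.6 0 -1; 2 0 -3.6 0 -1; 2 0 -3.6 0 -1; 0 0 0 0 -1"
}}

```text
clock: 7.28
position: [0.6653, -0.0644, 0.7302]
ee_rot: [3.069, -0.146, 0.535]
force: [-0.7, 0.6, 1.3]
width: 0.006
gripper_force: 0.0
```

```bash
python3 -c "
from fit import *
go(w([-.1,0,.6]),PR[2]);s=st();print(np.round(s['joints'],3))
"
```

```text
t 7.28 p [ 0.6653 -0.0644  0.7302] F [-0.7  0.6  1.3] w 0.006 g 0.0
yaw -0.0941 ztool [ 0.336 -0.038 -0.941] local [ 3.000e-04 -5.120e-02  7.302e-01]
now cm [-13.83  -5.2    8.83] turn 0.2
after turn cm [-13.84  -5.17   8.83]
t 7.28 p [ 0.6653 -0.0644  0.7302] F [-0.7  0.6  1.3] w 0.006 g 0.0
[-0.121  0.442  0.419  0.371 -0.237  2.002 -1.573]
```

Call:
{"op": "play_rows", "data": {
  "increments": "2.2 0 -3.5 0 -1; 2.2 0 -3.5 0 -1; 2.2 0 -3.5 0 -1; 2.2 0 -3.5 0 -1; 0 0 0 0 -1"
}}

```text
clock: 7.7
position: [0.6509, -0.0624, 0.79]
ee_rot: [3.026, -0.143, 0.717]
force: [-0.7, -0.4, 1.1]
width: 0.006
gripper_force: 0.0
```

```bash
python3 -c "
from fit import *
go(w([-.1,0,.6]),PR[2]);s=st();print(np.round(s['joints'],3))
"
```

```text
t 7.7 p [ 0.6509 -0.0624  0.79  ] F [-0.7 -0.4  1.1] w 0.006 g 0.0
yaw -0.0929 ztool [ 0.446 -0.049 -0.894] local [-0.0142 -0.0505  0.79  ]
now cm [-16.17  -5.19  13.09] turn 0.2
after turn cm [-16.19  -5.15  13.09]
t 7.7 p [ 0.6509 -0.0624  0.79  ] F [-0.7 -0.4  1.1] w 0.006 g 0.0
[-0.134  0.41   0.495  0.285 -0.294  2.002 -1.575]
```

```bash
cat >> fit.py <<'E'
NB=np.array([.5670,.2921,-.050])
def togo(g,yaw):
    "turn (deg about tool z) that makes tool y square to yaw, then cm in tool axes after that turn"
    s=st(); M=R.from_rotvec(s["ee_rot"]).as_matrix(); yd=np.array([np.sin(yaw),-np.cos(yaw),0])
    t=np.arctan2(-(yd@M[:,0]),yd@M[:,1]); M2=M@R.from_euler("z",t).as_matrix()
    print("tilt",round(np.arccos(-M[2,2]),3),"az",round(np.arctan2(M[1,2],M[0,2]),3),"yz",round(M2[2,1],4),"turn",round(np.degrees(t),2),"now",np.round(M.T@(g-s["position"])*100,2),"after",np.round(M2.T@(g-s["position"])*100,2),"J",np.round(s["joints"],2),"L",np.round(loc(s["position"][None],PR)[0],4))
E
python3 -c "
from fit import *
g=w([-.036,0,.15],NB);print(g);togo(g,-.097)"
```

```text
[0.53104499 0.29389925 0.15      ]
t 7.7 p [ 0.6509 -0.0624  0.79  ] F [-0.7 -0.4  1.1] w 0.006 g 0.0
tilt 0.466 az -0.11 yz 0.0053 turn 0.21 now [-42.36 -34.75  50.07] after [-42.48 -34.6   50.07] J [-0.13  0.41  0.5   0.29 -0.29  2.   -1.57] L [-0.0142 -0.0505  0.79  ]
```

Call:
{"op": "play_rows", "data": {
  "increments": "-2 -1.65 2.4 0.2 -0.6; -2 -1.65 2.4 0 0; -2 -1.65 2.4 0 0.5; -2 -1.65 2.4 0 0.5; -2 -1.65 2.4 0 0.5",
  "grip_force": 35
}}

```text
clock: 8.12
position: [0.6299, 0.0142, 0.6546]
ee_rot: [3.031, -0.154, 0.706]
force: [0.2, -0.2, 1.2]
width: 0.316
gripper_force: 0.0
```

Call:
{"op": "play_rows", "data": {
  "increments": "-2 -1.65 2.4 0 0.5; -2 -1.65 2.4 0 0.5; -2 -1.65 2.4 0 0.5; -2 -1.65 2.4 0 0.5; -2 -1.65 2.4 0 0.5"
}}

```text
clock: 8.53
position: [0.6019, 0.0997, 0.5028]
ee_rot: [3.032, -0.155, 0.706]
force: [1.4, -0.2, 0.8]
width: 0.681
gripper_force: 0.0
```

Call:
{"op": "play_rows", "data": {
  "increments": "-2 -1.65 2.4 0 0.5; -2 -1.65 2.4 0 0.5; -2 -1.65 2.4 0 0.5; -2 -1.65 2.4 0 0.5; -2 -1.65 2.4 0 0.5"
}}

```text
clock: 8.95
position: [0.5741, 0.185, 0.3509]
ee_rot: [3.032, -0.155, 0.706]
force: [0.7, 0.6, -0.3]
width: 0.752
gripper_force: 0.0
```

```bash
python3 -c "
from fit import *
g=w([-.036,0,.06],NB);togo(g,-.097)"
```

```text
t 8.95 p [0.5741 0.185  0.3509] F [ 0.7  0.6 -0.3] w 0.752 g 0.0
tilt 0.458 az -0.106 yz 0.0037 turn -0.26 now [-17.69 -10.44  23.69] after [-17.64 -10.52  23.69] J [-0.82  0.08  0.27  1.84  0.33  0.88 -2.39] L [-0.1147  0.1883  0.3509]
```

Call:
{"op": "play_rows", "data": {
  "increments": "-1.95 -1.15 2.6 0 0.5; -1.95 -1.15 2.6 0 0.5; -1.95 -1.15 2.6 0 0.5; -1.95 -1.15 2.6 0 0.5; -1.95 -1.15 2.6 0 0.5"
}}

```text
clock: 9.37
position: [0.5504, 0.2446, 0.1911]
ee_rot: [3.032, -0.156, 0.706]
force: [0.7, -0.9, -1.3]
width: 0.75
gripper_force: 0.0
```

Call:
{"op": "play_rows", "data": {
  "increments": "-1.95 -1.15 2.6 0 0.5; -1.95 -1.15 2.6 0 0.5; -1.95 -1.15 2.6 0 0.5; 0 0 0 0 0.5"
}}

```text
clock: 9.7
position: [0.5325, 0.2817, 0.0905]
ee_rot: [3.027, -0.144, 0.697]
force: [-0.8, 0.7, 0.0]
width: 0.751
gripper_force: 0.0
```

```bash
python3 -c "
from fit import *
g=w([-.036,0,.007],NB);togo(g,-.097)
p=vision.get_image('top'); cv2.imwrite('pics/top2.png',cv2.resize(p['frame'][130:280,210:410,::-1],(800,600),interpolation=cv2.INTER_CUBIC))"
```

```text
t 9.7 p [0.5325 0.2817 0.0905] F [-0.8  0.7  0. ] w 0.751 g 0.0
tilt 0.453 az -0.119 yz 0.0085 turn 0.23 now [-3.88 -1.28  7.38] after [-3.89 -1.27  7.38] J [-1.2   0.48  0.55  2.14  0.34  0.29 -2.72] L [-0.1655  0.2805  0.0905]
```

View pics/top2.png

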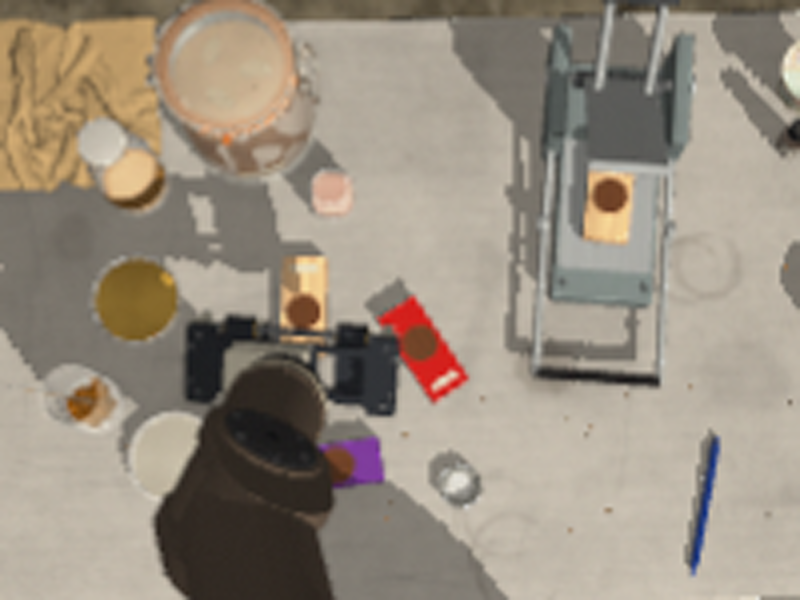

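The picture shows the fingers open around the front of the plywood board at crop (303,300), its disc end forward. The press is open, with the pressed board at crop (609,207). The last joint is at its limit, so I spin the hand half a turn.

Call:
{"op": "play_rows", "data": {
  "increments": "0 0 -0.5 -7.16 0.5; 0 0 0 -7.16 0.5; 0 0 0 -7.16 0.5; 0 0 0 -7.16 0.5; 0 0 0 -7.16 0.5"
}}

```text
clock: 10.17
position: [0.5363, 0.2796, 0.1045]
ee_rot: [2.809, 0.756, 0.637]
force: [0.3, 0.5, -0.8]
width: 0.752
gripper_force: 0.0
```

Call:
{"op": "play_rows", "data": {
  "increments": "0 0 0 -7.16 0.5; 0 0 0 -7.16 0.5; 0 0 0 -7.16 0.5; 0 0 0 -7.16 0.5; 0 0 0 -7.16 0.5"
}}

```text
clock: 10.58
position: [0.5366, 0.2795, 0.1049]
ee_rot: [2.355, 1.526, 0.514]
force: [-0.4, 0.3, -0.4]
width: 0.749
gripper_force: 0.0
```

Call:
{"op": "play_rows", "data": {
  "increments": "0 0 0 -7.16 0.5; 0 0 0 -7.16 0.5; 0 0 0 -7.16 0.5; 0 0 0 -7.16 0.5; 0 0 0 -7.16 0.5"
}}

```text
clock: 11.0
position: [0.5369, 0.2794, 0.1051]
ee_rot: [1.725, 2.119, 0.352]
force: [-0.4, 0.7, 0.1]
width: 0.748
gripper_force: 0.0
```

Call:
{"op": "play_rows", "data": {
  "increments": "0 0 0 -7.16 0.5; 0 0 0 -7.16 0.5; 0 0 0 -7.16 0.5; 0 0 0 -7.16 0.5; 0 0 0 -7.16 0.5"
}}

```text
clock: 11.42
position: [0.5371, 0.2793, 0.1053]
ee_rot: [0.975, 2.506, 0.166]
force: [-0.1, 0.1, 0.2]
width: 0.746
gripper_force: 0.0
```

Call:
{"op": "play_rows", "data": {
  "increments": "0 0 0 -7.16 0.5; 0 0 0 -7.16 0.5; 0 0 0 -7.16 0.5; 0 0 0 -7.16 0.5; 0 0 0 -7.16 0.5"
}}

```text
clock: 11.83
position: [0.5372, 0.2791, 0.1054]
ee_rot: [0.157, 2.673, -0.03]
force: [-0.8, 0.3, 0.2]
width: 0.755
gripper_force: 0.0
```

```bash
cat >> fit.py <<'E'
def flip(g,yaw): togo(g,yaw+np.pi)
E
python3 -c "
from fit import *
g=w([-.036,0,.007],NB);flip(g,-.097)"
```

```text
t 11.83 p [0.5372 0.2791 0.1054] F [-0.8  0.3  0.2] w 0.755 g 0.0
tilt 0.465 az -0.107 yz -0.0039 turn -1.1 now [5.11 1.35 8.45] after [5.09 1.45 8.45] J [-0.63  0.42 -0.2   2.09  0.97  0.54 -0.17] L [-0.1605  0.2784  0.1054]
```

Call:
{"op": "play_rows", "data": {
  "increments": "0.5 0.7 0.8 -1.1 0.5; 0.8 0.7 1.3 0 0.5; 1.1 0.05 1.9 0 0.5; 1.1 0 1.9 0 0.5; 0.8 0 1.3 0 0.5"
}}

```text
clock: 12.25
position: [0.5321, 0.2948, 0.0201]
ee_rot: [0.139, 2.675, -0.033]
force: [0.2, -0.1, 0.0]
width: 0.748
gripper_force: 0.0
```

Call:
{"op": "play_rows", "data": {
  "increments": "0.5 0 0.8 0 0.5; 0.3 0 0.4 0 0.5; 0 0 0 0 0.5"
}}

```text
clock: 12.5
position: [0.5298, 0.2951, 0.0057]
ee_rot: [0.137, 2.676, -0.035]
force: [0.9, -0.6, 0.9]
width: 0.75
gripper_force: 0.0
```

```bash
python3 -c "
from fit import *
g=w([-.036,0,.007],NB);flip(g,-.097)"
```

```text
t 12.5 p [0.5298 0.2951 0.0057] F [ 0.9 -0.6  0.9] w 0.75 g 0.0
tilt 0.463 az -0.106 yz -0.0036 turn -0.26 now [-0.18 -0.1  -0.06] after [-0.18 -0.1  -0.06] J [-0.78  0.6  -0.05  2.15  1.33  0.41 -0.61] L [-0.1694  0.2935  0.0057]
```

Call:
{"op": "play_rows", "data": {
  "increments": "-0.1 0 -0.1 -0.2 0.2; 0 0 0 0 -0.1; 0 0 0 0 -0.3; 0 0 0 0 -0.3; 0 0 0 0 -0.3",
  "grip_force": 35
}}

```text
clock: 12.92
position: [0.5285, 0.2956, 0.0056]
ee_rot: [0.131, 2.68, -0.036]
force: [-1.9, -1.1, 8.6]
width: 0.473
gripper_force: 35.0
```

Call:
{"op": "play_rows", "data": {
  "increments": "0 0 0 0 -0.3; 0 0 0 0 -0.3; -0.2 0 -0.5 0 -0.3; -0.5 0 -1 0 -0.3; -1 0 -2 0 -0.3"
}}

```text
clock: 13.33
position: [0.5263, 0.2951, 0.042]
ee_rot: [0.129, 2.684, -0.04]
force: [-0.2, -0.3, -2.2]
width: 0.473
gripper_force: 35.0
```

Call:
{"op": "play_rows", "data": {
  "increments": "-1.4 0 -2.7 0 -0.3; -1.4 0 -2.7 0 -0.3; -1.4 0 -2.7 0 -0.3; 0 0 0 0 -0.3; 0 0 0 0 -0.3"
}}

```text
clock: 13.75
position: [0.5304, 0.2966, 0.1368]
ee_rot: [0.132, 2.678, -0.033]
force: [0.3, 0.6, -1.4]
width: 0.479
gripper_force: 35.0
```

```bash
python3 - <<'E'
from fit import *
np.set_printoptions(precision=4,suppress=True)
s=st(); togo(w([-.13,0,.10]),-.097+np.pi)
kb=lambda L:(np.abs(L[:,0])<.06)&(np.abs(L[:,1])<.03)&(L[:,2]>.005)&(L[:,2]<.03)
M=R.from_rotvec(s["ee_rot"]).as_matrix(); pred=w([.036,0,0],np.array([*s["position"][:2],-.1]))
for n in("side","top"):
    p=vision.get_image(n); X=cloud(p); P=X.reshape(-1,3); P=P[~np.isnan(P[:,0])]
    for z in(.036,): print(n,"pressed",fit(P-[0,0,z],BOARD,[.670,-.0135,-.1],kb,(.015,.01,.007)))
    dz=s["position"][2]-.007
    print(n,"held",pred,fit(P-[0,0,dz],BOARD,[pred[0],pred[1],-.1],lambda L:(L[:,0]>-.012)&(L[:,0]<.065)&(np.abs(L[:,1])<.035)&(L[:,2]>-.015)&(L[:,2]<.035),(.02,.012,.008)))
    L=loc(P-[0,0,dz],np.array([pred[0],pred[1],-.1])); B=L[(L[:,0]>-.005)&(L[:,0]<.045)&(np.abs(L[:,1])<.016)&(np.abs(L[:,2]-.02)<.02)]
    print(len(B),np.linalg.lstsq(np.c_[B[:,:2],np.ones(len(B))],B[:,2],rcond=None)[0])
    cv2.imwrite(f"pics/{n}3.png",cv2.resize(p["frame"][(130 if n=="top" else 60):(280 if n=="top" else 260),210:410,::-1],(800,600) if n=="top" else (600,600),interpolation=cv2.INTER_CUBIC))
E
```

```text
t 13.75 p [0.5304 0.2966 0.1368] F [ 0.3  0.6 -1.4] w 0.479 g 35.0
t 13.75 p [0.5304 0.2966 0.1368] F [ 0.3  0.6 -1.4] w 0.479 g 35.0
tilt 0.46 az -0.102 yz -0.0019 turn -0.07 now [ -1.89 -29.5    5.09] after [ -1.86 -29.5    5.09] J [-0.64  0.38 -0.23  2.05  0.86  0.61 -0.06] L [-0.169   0.2951  0.1368]
side pressed (array([ 0.6723, -0.0132, -0.1363]), 194, np.float64(1.8266754465809758))
side held [0.5662 0.293  0.    ] (array([ 0.6328,  0.2872, -0.1271]), 1, np.float64(0.2192826967300672))
80 [ 0.0104 -0.0087  0.0211]
top pressed (array([ 0.6712, -0.0131, -0.016 ]), 196, np.float64(2.2690291346659133))
top held [0.5662 0.293  0.    ] (array([ 0.5688,  0.2943, -0.1   ]), 211, np.float64(2.3245170841104663))
115 [-0.0093  0.0404  0.0194]
```

View pics/side3.png

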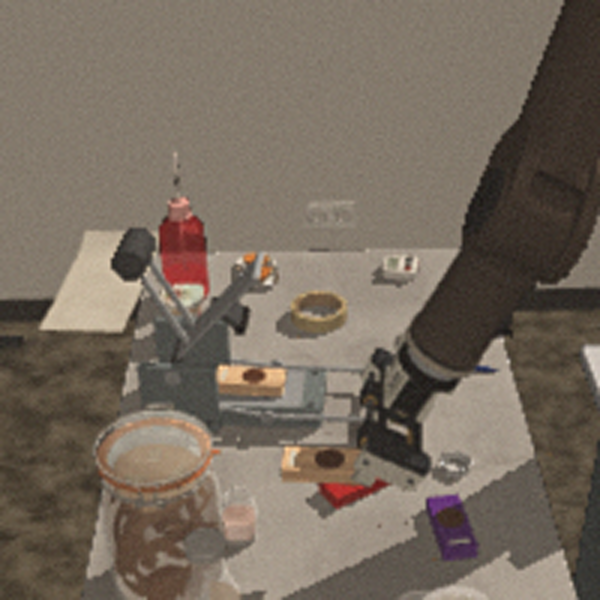

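The board hangs level in the fingers at crop (320,462), the press is open with its board at crop (250,380), and the red board is undisturbed. Next I refine the pressed board's pose from its silhouette.

```bash
cat > sil.py <<'E'
from fit import *
from scipy.optimize import minimize
K=4
def wood(p,t,z0,xl):
    "wood/disc-coloured pixels (upsampled K) within a window round pose t; window limits in board-local x"
    f=cv2.resize(p["frame"],None,fx=K,fy=K,interpolation=cv2.INTER_CUBIC)
    lab=cv2.cvtColor(f,cv2.COLOR_RGB2LAB).astype(float); b=lab[...,2]-128; a=lab[...,1]-128
    m=(a+b>14).astype(np.uint8); m=cv2.morphologyEx(m,cv2.MORPH_CLOSE,np.ones((13,13)))
    c=np.array([w([x,y,z0+z],np.array(t)) for x,y,z in[(xl[0],-.037,.01),(xl[0],.037,.01),(xl[1],.037,.01),(xl[1],-.037,.01)]])
    win=np.zeros(m.shape,np.uint8); cv2.fillConvexPoly(win,np.round((proj(p,c)+.5)*K-.5).astype(int),1)
    return m,win
def silfit(p,t0,z0,xl):
    m,win=wood(p,t0,z0,xl); C=[(x,y,z) for x in(-.05,.05) for y in(-.022,.022) for z in(0,.02)]
    def cost(v):
        t=np.array([v[0]/1000,v[1]/1000,v[2]/100]); q=proj(p,np.array([w([x,y,z0+z],t) for x,y,z in C]))
        h=cv2.convexHull(((q+.5)*K-.5).astype(np.float32)); r=np.zeros(m.shape,np.uint8)
        cv2.fillConvexPoly(r,np.round(h*16).astype(int),1,shift=4)
        return float(((r!=m)&(win>0)).sum())
    x0=np.array([t0[0]*1000,t0[1]*1000,t0[2]*100]); best=None
    for d in(3,-3):
        S=np.vstack([x0,x0+np.diag([d,d,d*2])]); r=minimize(cost,x0,method="Nelder-Mead",options=dict(initial_simplex=S,xatol=.05,fatol=.5))
        if best is None or r.fun<best.fun: best=r
    return best.x,best.fun,(m*win).sum(),m,win
E
python3 - <<'E'
from sil import *
V=[]
for n,xl in(("side",(-.065,.035)),("top",(-.065,-.005))):
    p=vision.get_image(n); r=silfit(p,[.671,-.0133,-.097],.036,xl); print(n,np.round(r[0],2),r[1],r[2])
    ov=cv2.resize(p["frame"],None,fx=K,fy=K)[:,:,::-1].copy(); ed=cv2.Canny(r[3]*255,50,100); ov[ed>0]=(0,255,0)
    q=np.round((proj(p,w([0,0,.05]))[0]+.5)*K).astype(int); V.append(ov[q[1]-140:q[1]+140,q[0]-140:q[0]+140])
cv2.imwrite("pics/ov.png",cv2.resize(np.hstack(V),(800,400)))
E
```

```text
side [671.32 -15.72 -11.64] 52.0 3038
top [671.73 -16.21 -14.47] 54.0 2207
```

View pics/ov.png

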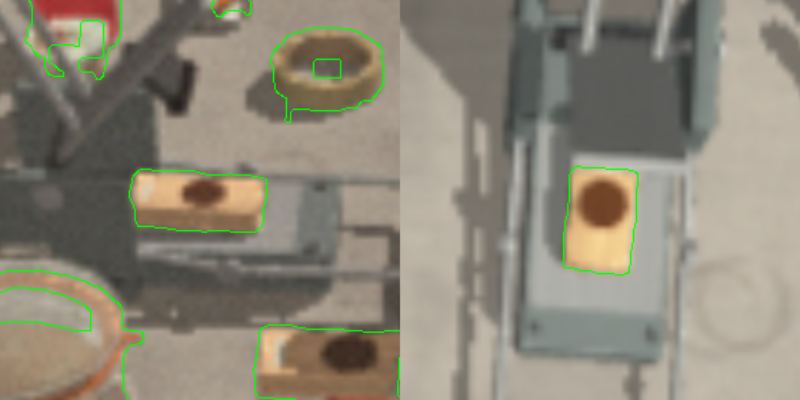

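The outlines follow the pressed board cleanly in both views. Both estimates agree at about (0.6715, -0.016), with yaw about -0.12.

```bash
cat >> fit.py <<'E'
PB=np.array([.6715,-.016,-.118])
E
python3 -c "
from fit import *
flip(w([-.125,0,.112],PB),-.115)"
```

```text
t 13.95 p [0.5288 0.2954 0.1333] F [ 0.  -0.5 -1. ] w 0.474 g 35.0
tilt 0.456 az -0.111 yz 0.0015 turn 1.03 now [ -3.25 -29.33   4.17] after [ -3.77 -29.27   4.17] J [-0.64  0.39 -0.23  2.05  0.86  0.61 -0.06] L [-0.1704  0.2938  0.1333]
```

Call:
{"op": "play_rows", "data": {
  "increments": "-0.2 -1.6 0.2 1 -0.3; -0.4 -3.2 0.45 0 -0.3; -0.4 -3.2 0.45 0 -0.3; -0.4 -3.2 0.45 0 -0.3; -0.4 -3.2 0.45 0 -0.3"
}}

```text
clock: 14.37
position: [0.5372, 0.1479, 0.1231]
ee_rot: [0.154, 2.682, -0.033]
force: [0.3, -0.7, -0.7]
width: 0.479
gripper_force: 35.0
```

Call:
{"op": "play_rows", "data": {
  "increments": "-0.4 -3.2 0.45 0 -0.3; -0.4 -3.2 0.45 0 -0.3; -0.4 -3.2 0.45 0 -0.3; -0.4 -3.2 0.45 0 -0.3; -0.37 -2.07 0.37 0 -0.3"
}}

```text
clock: 14.78
position: [0.5466, -0.0048, 0.1117]
ee_rot: [0.158, 2.682, -0.035]
force: [0.6, -0.2, -1.2]
width: 0.477
gripper_force: 35.0
```

Call:
{"op": "play_rows", "data": {
  "increments": "0 0 0 0 -0.3; 0 0 0 0 -0.3; 0 0 0 0 -0.3"
}}

```text
clock: 15.03
position: [0.5479, -0.0002, 0.1125]
ee_rot: [0.154, 2.681, -0.031]
force: [-0.5, -0.3, -0.7]
width: 0.476
gripper_force: 35.0
```

```bash
python3 - <<'E'
from sil import *
flip(w([-.0385,0,.075],PB),-.115)
V=[]
for n in("side","top"):
    p=vision.get_image(n); s=arm.observe(); T=s["position"]; c=w([.0385,0,0],np.array([T[0],T[1],-.115]))
    r=silfit(p,[c[0],c[1],-.115],T[2]-.006,(-.008,.065)); x=r[0]; d=loc(np.array([[x[0]/1000,x[1]/1000,0]]),np.array([T[0],T[1],-.115]))[0]
    print(n,"T",np.round(T,4),np.round(x,2),r[1],r[2],"off mm",np.round(d*1000,1))
    ov=cv2.resize(p["frame"],None,fx=K,fy=K)[:,:,::-1].copy(); ed=cv2.Canny(r[3]*r[4]*255,50,100); ov[ed>0]=(0,255,0)
    q=np.round((proj(p,[c[0],c[1],T[2]])[0]+.5)*K).astype(int); V.append(ov[q[1]-140:q[1]+140,q[0]-140:q[0]+140])
cv2.imwrite("pics/ov2.png",cv2.resize(np.hstack(V),(800,400)))
E
```

```text
t 15.03 p [ 5.479e-01 -2.000e-04  1.125e-01] F [-0.5 -0.3 -0.7] w 0.476 g 35.0
tilt 0.457 az -0.107 yz 0.0033 turn -0.03 now [-6.07 -0.16  7.16] after [-6.07 -0.16  7.16] J [-0.09  0.29 -0.12  2.29  0.93  0.2   0.38] L [-0.1228  0.0014  0.1125]
side T [5.481e-01 5.000e-04 1.127e-01] [590.23  -5.05  -8.65] 27.0 2394 off mm [42.5 -0.7  0. ]
top T [0.5482 0.0008 0.1129] [603.23  -4.53  -8.06] 100.0 3874 off mm [55.3  1.   0. ]
```

View pics/ov2.png

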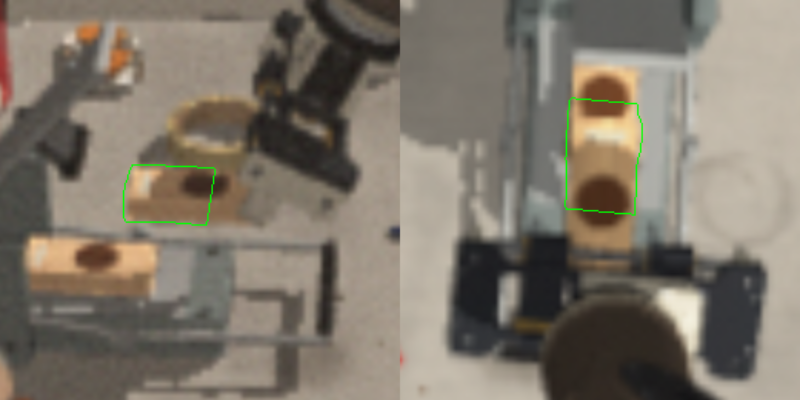

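```bash
python3 -c "
from fit import *
flip(w([-.09,0,.095],PB),-.132);flip(w([-.040,0,.080],PB),-.132);flip(w([-.040,0,.064],PB),-.132)"
```

```text
t 15.13 p [0.5482 0.0008 0.1129] F [0.2 0.1 0.1] w 0.472 g 35.0
tilt 0.457 az -0.104 yz 0.011 turn 0.94 now [-2.3  -0.25  3.12] after [-2.3  -0.21  3.12] J [-0.09  0.29 -0.12  2.29  0.93  0.2   0.38] L [-0.1226  0.0025  0.1129]
t 15.13 p [0.5482 0.0008 0.1129] F [0.2 0.1 0.1] w 0.472 g 35.0
tilt 0.457 az -0.104 yz 0.011 turn 0.94 now [-6.12 -0.29  6.67] after [-6.12 -0.18  6.67] J [-0.09  0.29 -0.12  2.29  0.93  0.2   0.38] L [-0.1226  0.0025  0.1129]
t 15.13 p [0.5482 0.0008 0.1129] F [0.2 0.1 0.1] w 0.472 g 35.0
tilt 0.457 az -0.104 yz 0.011 turn 0.94 now [-5.41 -0.29  8.11] after [-5.42 -0.2   8.11] J [-0.09  0.29 -0.12  2.29  0.93  0.2   0.38] L [-0.1226  0.0025  0.1129]
```

Call:
{"op": "play_rows", "data": {
  "increments": "-0.6 -0.05 0.6 0.9 -0.3; -1.2 -0.05 1.2 0 -0.3; -1.3 -0.05 1.4 0 -0.3; -1.3 -0.05 1.4 0 -0.3; -1.1 0 1.3 0 -0.3"
}}

```text
clock: 15.55
position: [0.6248, -0.0109, 0.0842]
ee_rot: [0.174, 2.678, -0.025]
force: [-0.2, -0.3, -0.4]
width: 0.475
gripper_force: 35.0
```

Call:
{"op": "play_rows", "data": {
  "increments": "-0.6 0 0.75 0 -0.3; 0 0 0 0 -0.3; 0 0 0 0 -0.3"
}}

```text
clock: 15.8
position: [0.6313, -0.0123, 0.0799]
ee_rot: [0.174, 2.679, -0.026]
force: [-0.5, -0.9, -0.4]
width: 0.476
gripper_force: 35.0
```

```bash
python3 - <<'E'
from sil import *
flip(w([-.040,0,.064],PB),-.132)
p=vision.get_image("side"); s=arm.observe(); T=s["position"]
c=w([.04,0,0],np.array([T[0],T[1],-.125])); r=silfit(p,[c[0],c[1],-.12],T[2]-.006,(-.008,.04)); x=r[0]
print(np.round(x,1),r[1],r[2],loc(np.array([[x[0]/1000,x[1]/1000,0]]),PB)[0].round(4))
f=[]
for q in(p,vision.get_image("top")):
    u=np.round(proj(q,w([0,0,.06]))[0]).astype(int); f.append(cv2.resize(q["frame"][u[1]-32:u[1]+32,u[0]-32:u[0]+32,::-1],(400,400),interpolation=cv2.INTER_CUBIC))
cv2.imwrite("pics/s4.png",np.hstack(f))
E
```

```text
t 15.8 p [ 0.6313 -0.0123  0.0799] F [-0.5 -0.9 -0.4] w 0.476 g 35.0
tilt 0.457 az -0.107 yz 0.01 turn -0.03 now [0.67 0.09 1.44] after [0.67 0.09 1.44] J [-0.04  0.45 -0.11  2.13  0.93  0.19  0.43] L [-0.0386 -0.0026  0.0799]
[670.7 -17.5  -5.5] 13.0 1787 [-0.0007 -0.0016  0.    ]
```

View pics/s4.png

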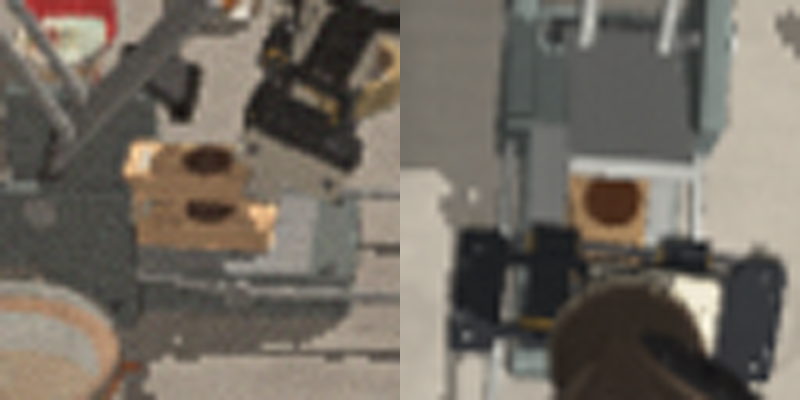

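The held board hovers right over the pressed one; both discs line up at crop (207,160) and (207,210). I lower it.

Call:
{"op": "play_rows", "data": {
  "increments": "0.2 0.05 0.4 0 -0.3; 0.2 0.05 0.4 0 -0.3; 0.15 0 0.35 0 -0.3; 0.1 0 0.25 0 -0.3; 0 0 0 0 -0.3"
}}

```text
clock: 16.32
position: [0.6313, -0.0113, 0.065]
ee_rot: [0.174, 2.679, -0.026]
force: [0.2, 0.2, -0.9]
width: 0.475
gripper_force: 35.0
```

Call:
{"op": "play_rows", "data": {
  "increments": "0.05 0 0.1 0 -0.3; 0 0 0 0 -0.3; 0 0 0 0 -0.3"
}}

```text
clock: 16.57
position: [0.6321, -0.0116, 0.0643]
ee_rot: [0.175, 2.678, -0.026]
force: [0.5, -0.7, -0.1]
width: 0.468
gripper_force: 35.0
```

Call:
{"op": "play_rows", "data": {
  "increments": "0.05 0 0.1 0 -0.3; 0 0 0 0 -0.3; 0 0 0 0 -0.3"
}}

```text
clock: 16.82
position: [0.6321, -0.0118, 0.0628]
ee_rot: [0.175, 2.678, -0.026]
force: [0.3, 0.2, -0.5]
width: 0.473
gripper_force: 35.0
```

Call:
{"op": "play_rows", "data": {
  "increments": "0.05 0 0.1 0 -0.3; 0 0 0 0 -0.3; 0 0 0 0 -0.3"
}}

```text
clock: 17.07
position: [0.6323, -0.0118, 0.0619]
ee_rot: [0.175, 2.678, -0.026]
force: [-1.0, 0.0, 2.3]
width: 0.475
gripper_force: 35.0
```

Call:
{"op": "play_rows", "data": {
  "increments": "0 0 0 0 0; 0 0 0 0 0.15; 0 0 0 0 0.3; 0 0 0 0 0.3; 0 0 0 0 0.3"
}}

```text
clock: 17.48
position: [0.6321, -0.0117, 0.0616]
ee_rot: [0.175, 2.678, -0.026]
force: [0.0, -0.4, -0.3]
width: 0.644
gripper_force: 0.0
```

Call:
{"op": "play_rows", "data": {
  "increments": "0 0 0 0 0.3; 0 0 -1 0 0.3; 0 0 -2 0 0.3; 0 0 -3.5 0 0.3; 0 0 -3.5 0 0.3"
}}

```text
clock: 17.9
position: [0.5867, -0.0067, 0.1512]
ee_rot: [0.173, 2.682, -0.027]
force: [1.0, -0.4, 1.1]
width: 0.649
gripper_force: 0.0
```

Call:
{"op": "play_rows", "data": {
  "increments": "0 0 -3.5 0 0.3; 0 0 -3.5 0 0.3; 0 0 -2 0 0.3; 0 0 0 0 0.3"
}}

```text
clock: 18.23
position: [0.5491, -0.0023, 0.2365]
ee_rot: [0.174, 2.672, -0.027]
force: [1.0, -0.5, -0.6]
width: 0.646
gripper_force: 0.0
```

```bash
python3 - <<'E'
from sil import *
flip(w([-.2,0,.15]),-.097)
V=[]
for n,xl in(("side",(-.065,.03)),("top",(-.065,-.008))):
    p=vision.get_image(n); r=silfit(p,[.671,-.016,-.118],.056,xl); print(n,np.round(r[0],2),r[1],r[2])
    u=np.round(proj(p,w([0,0,.06]))[0]).astype(int); V.append(cv2.resize(p["frame"][u[1]-32:u[1]+32,u[0]-32:u[0]+32,::-1],(400,400),interpolation=cv2.INTER_CUBIC))
cv2.imwrite("pics/s5.png",np.hstack(V))
E
```

```text
t 18.23 p [ 0.5491 -0.0023  0.2365] F [ 1.  -0.5 -0.6] w 0.646 g 0.0
tilt 0.464 az -0.107 yz -0.0042 turn -1.84 now [10.9  -0.28  4.22] after [10.9   0.07  4.22] J [ 0.37  0.12 -0.59  2.11  0.42  0.52  0.91] L [-0.1214 -0.0005  0.2365]
side [669.91 -14.28  -9.83] 109.0 3053
top [667.92 -15.37 -14.46] 105.0 2397
```

View pics/s5.png

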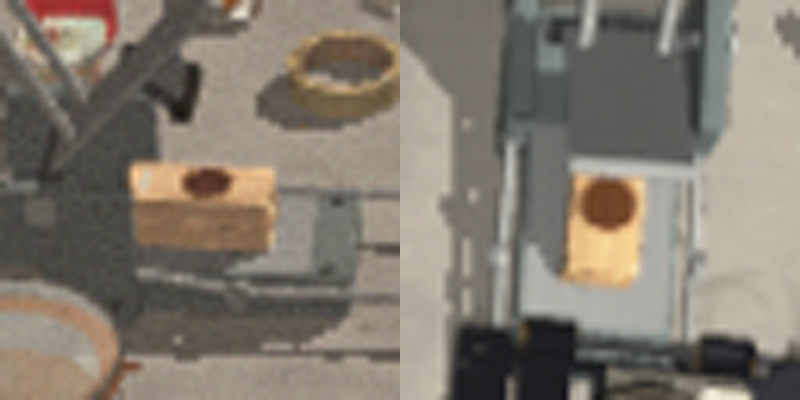

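The stack reads as one block: both boards' ends and sides line up in both views, with the disc at crop (207,183). Next is the pedal: I back off and turn the hand a quarter turn to pinch the bar.

Call:
{"op": "play_rows", "data": {
  "increments": "2.5 0 0 0 -0.4; 3 0 0 0 -0.4; 0 0 0 7.16 -0.4; 0 0 0 7.16 -0.4; 0 0 0 7.16 -0.4",
  "grip_force": 35
}}

```text
clock: 18.75
position: [0.4988, 0.0037, 0.2059]
ee_rot: [0.68, 2.603, 0.092]
force: [0.9, -0.9, -0.2]
width: 0.336
gripper_force: 0.0
```

Call:
{"op": "play_rows", "data": {
  "increments": "0 0 0 7.16 -0.4; 0 0 0 7.16 -0.4; 0 0 0 7.16 -0.4; 0 0 0 7.16 -0.4; 0 0 0 7.16 -0.4"
}}

```text
clock: 19.17
position: [0.4993, 0.0037, 0.206]
ee_rot: [1.463, 2.293, 0.28]
force: [0.2, 0.4, 0.0]
width: 0.301
gripper_force: 0.0
```

Call:
{"op": "play_rows", "data": {
  "increments": "0 0 0 7.16 -0.4; 0 0 0 7.16 -0.4; 0 0 0 7.16 -0.4; 0 0 0 7.16 -0.4; 0 0 0 2.2 -0.4"
}}

```text
clock: 19.58
position: [0.4993, 0.0038, 0.206]
ee_rot: [2.059, 1.854, 0.428]
force: [-0.4, 0.0, -0.4]
width: 0.3
gripper_force: 0.0
```

```bash
python3 - <<'E'
from fit import *
s=st(); M=R.from_rotvec(s["ee_rot"]).as_matrix(); b=w([-.180,0,.030]); 
togo(b,-.097+np.pi/2); togo(b,-.097-np.pi/2)
print(np.round(M,3)); print("to pinch d=11mm", np.round((M.T@(b-s["position"])+[0,0,.011])*100,2))
p=vision.get_image("side"); X=cloud(p); L=loc(X.reshape(-1,3),PR); B=L[(np.abs(L[:,0]+.18)<.02)&(np.abs(L[:,1])<.045)&(L[:,2]>.018)&(L[:,2]<.06)]
print(len(B),np.nanpercentile(B,[5,50,95],axis=0).round(4))
E
```

```text
t 19.58 p [0.4993 0.0038 0.206 ] F [-0.4  0.  -0.4] w 0.3 g 0.0
t 19.58 p [0.4993 0.0038 0.206 ] F [-0.4  0.  -0.4] w 0.3 g 0.0
tilt 0.455 az -0.107 yz 0.4394 turn -0.51 now [-0.05 -8.49 15.43] after [ 0.02 -8.49 15.43] J [ 0.2   0.07 -0.44  2.25  0.43  0.43 -0.69] L [-0.1715  0.0007  0.206 ]
t 19.58 p [0.4993 0.0038 0.206 ] F [-0.4  0.  -0.4] w 0.3 g 0.0
tilt 0.455 az -0.107 yz -0.4394 turn 179.49 now [-0.05 -8.49 15.43] after [-0.02  8.49 15.43] J [ 0.2   0.07 -0.44  2.25  0.43  0.43 -0.69] L [-0.1715  0.0007  0.206 ]
[[ 0.105  0.893  0.437]
 [ 0.994 -0.094 -0.047]
 [-0.001  0.439 -0.898]]
to pinch d=11mm [-0.05 -8.49 16.53]
34 [[-0.1864 -0.0408  0.0301]
 [-0.1814 -0.0043  0.0343]
 [-0.1748  0.036   0.0373]]
```

Call:
{"op": "play_rows", "data": {
  "increments": "0 -2.8 1 0 -0.4; 0 -2.8 2 0 -0.4; 0 -2.9 3 0 -0.4; 0 0 3 0 -0.4; 0 0 2.5 0 -0.4"
}}

```text
clock: 20.05
position: [0.4805, -0.0006, 0.1151]
ee_rot: [2.046, 1.846, 0.42]
force: [1.7, 0.2, 0.6]
width: 0.303
gripper_force: 0.0
```

Call:
{"op": "play_rows", "data": {
  "increments": "0 0 0 0 -0.4; 0 0 0 0 -0.4"
}}

```text
clock: 20.22
position: [0.4808, -0.0004, 0.1158]
ee_rot: [2.046, 1.846, 0.419]
force: [0.2, 0.3, 0.0]
width: 0.299
gripper_force: 0.0
```

```bash
cat > bar.py <<'E'
from fit import *
import sys
a=float(sys.argv[1]); b=w([-.03-.15*np.cos(a),0,.03+.15*np.sin(a)]); s=st(); M=R.from_rotvec(s["ee_rot"]).as_matrix()
print("to pinch d=11mm",np.round((M.T@(b-s["position"])+[0,0,.011])*100,2),"L",loc(s["position"][None],PR)[0].round(4))
E
python3 bar.py 0
```

```text
t 20.22 p [ 4.808e-01 -4.000e-04  1.158e-01] F [0.2 0.3 0. ] w 0.299 g 0.0
to pinch d=11mm [ 0.68 -2.98  9.19] L [-0.1896 -0.0053  0.1158]
```

Call:
{"op": "play_rows", "data": {
  "increments": "0 -1 1 0 -0.4; 0 -1 1 0 -0.4; 0 -1 1 0 -0.4; 0 0 1 0 -0.4; 0 0 0 0 -0.4"
}}

```text
clock: 20.63
position: [0.4751, -0.002, 0.0744]
ee_rot: [2.046, 1.841, 0.419]
force: [-0.7, -0.1, 0.6]
width: 0.301
gripper_force: 0.0
```

```bash
python3 bar.py 0; python3 -c "
from fit import *
togo(w([0,0,.1]),-.097+np.pi/2)"
```

```text
t 20.63 p [ 0.4751 -0.002   0.0744] F [-0.7 -0.1  0.6] w 0.301 g 0.0
to pinch d=11mm [ 0.84 -0.65  5.73] L [-0.1951 -0.0074  0.0744]
t 20.63 p [ 0.4751 -0.002   0.0744] F [-0.7 -0.1  0.6] w 0.301 g 0.0
tilt 0.467 az -0.145 yz 0.4497 turn -0.82 now [ 0.95 18.57  6.48] after [ 0.68 18.58  6.48] J [ 0.    0.3  -0.29  2.48  1.84  0.27 -2.15] L [-0.1951 -0.0074  0.0744]
```

Call:
{"op": "play_rows", "data": {
  "increments": "0.2 -0.3 1.2 -0.4 -0.4; 0.2 -0.3 1.2 -0.4 -0.4; 0.2 0 1.2 0 -0.4; 0.2 0 1 0 -0.4; 0 0 0 0 -0.4"
}}

```text
clock: 21.05
position: [0.4919, 0.0032, 0.0308]
ee_rot: [2.033, 1.852, 0.414]
force: [0.2, 0.1, 0.1]
width: 0.299
gripper_force: 0.0
```

```bash
python3 bar.py 0; python3 -c "
from fit import *
togo(w([0,0,.1]),-.097+np.pi/2)"
```

```text
t 21.05 p [0.4919 0.0032 0.0308] F [0.2 0.1 0.1] w 0.299 g 0.0
to pinch d=11mm [ 0.06 -0.13  1.12] L [-0.1789 -0.0006  0.0308]
t 21.05 p [0.4919 0.0032 0.0308] F [0.2 0.1 0.1] w 0.299 g 0.0
tilt 0.467 az -0.147 yz 0.4499 turn -0.12 now [-0.08 19.09  1.87] after [-0.12 19.09  1.87] J [ 0.09  0.46 -0.41  2.47  2.07  0.41 -2.37] L [-0.1789 -0.0006  0.0308]
```

Call:
{"op": "play_rows", "data": {
  "increments": "0 -0.1 0.6 0 -0.4; 0 0 0.5 0 -0.4; 0 0 0 0 -0.5; 0 0 0 0 -0.7; 0 0 0 0 -1",
  "grip_force": 30
}}

```text
clock: 21.47
position: [0.4955, 0.0031, 0.0212]
ee_rot: [2.032, 1.853, 0.417]
force: [0.4, -0.2, 0.1]
width: 0.152
gripper_force: 0.0
```

Call:
{"op": "play_rows", "data": {
  "increments": "0 0 0 0 -1; 0 0 0 0 -1; 0 0 0 0 -1"
}}

```text
clock: 21.72
position: [0.4949, 0.0032, 0.0209]
ee_rot: [2.032, 1.853, 0.416]
force: [-3.7, -0.6, 2.8]
width: 0.121
gripper_force: 30.0
```

```bash
python3 bar.py 0
```

```text
t 21.72 p [0.4949 0.0032 0.0209] F [-3.7 -0.6  2.8] w 0.121 g 30.0
to pinch d=11mm [0.01 0.04 0.1 ] L [-0.1759 -0.0003  0.0209]
```

Call:
{"op": "play_rows", "data": {
  "increments": "0 0.05 -0.11 0 -1; 0 0.05 -0.11 0 -1; 0 0.05 -0.11 0 -1; 0 0.05 -0.11 0 -1; 0 0.06 -0.11 0 -1",
  "grip_force": 40
}}

```text
clock: 22.13
position: [0.495, 0.0032, 0.0269]
ee_rot: [2.033, 1.853, 0.416]
force: [-1.5, -1.1, -6.3]
width: 0.112
gripper_force: 40.0
```

```bash
cat >> bar.py <<'E'
z=s["position"][2]-.0209+.030; a=np.arcsin((z-.03)/.15); print("a",a.round(3),"plate est",round((.28-a)*3.04,2)); print(np.round(s["joints"],2),np.round(M[:,2],3))
E
python3 bar.py 0.04
```

```text
t 22.13 p [0.495  0.0032 0.0269] F [-1.5 -1.1 -6.3] w 0.112 g 40.0
to pinch d=11mm [0.01 0.04 0.1 ] L [-0.1758 -0.0003  0.0269]
a 0.04 plate est 0.73
[ 0.09  0.47 -0.42  2.47  2.09  0.41 -2.38] [ 0.446 -0.064 -0.893]
```

Lifting works (6 N), so I continue gently.

Call:
{"op": "play_rows", "data": {
  "increments": "0 0.06 -0.11 0 -1; 0 0.06 -0.11 0 -1; 0 0.06 -0.1 0 -1; 0 0.06 -0.1 0 -1; 0 0.06 -0.1 0 -1"
}}

```text
clock: 22.55
position: [0.4953, 0.0032, 0.033]
ee_rot: [2.032, 1.853, 0.416]
force: [-4.8, -1.8, -3.4]
width: 0.117
gripper_force: 40.0
```

Call:
{"op": "play_rows", "data": {
  "increments": "0 0.06 -0.1 0 -1; 0 0.06 -0.1 0 -1; 0 0.06 -0.1 0 -1; 0 0.06 -0.1 0 -1; 0 0.06 -0.1 0 -1"
}}

```text
clock: 22.97
position: [0.4958, 0.0032, 0.039]
ee_rot: [2.032, 1.852, 0.416]
force: [-3.8, -3.2, -2.0]
width: 0.115
gripper_force: 40.0
```

```bash
python3 bar.py 0.115
```

```text
t 22.97 p [0.4958 0.0032 0.039 ] F [-3.8 -3.2 -2. ] w 0.115 g 40.0
to pinch d=11mm [0.01 0.01 0.18] L [-0.175  -0.0003  0.039 ]
a 0.121 plate est 0.48
[ 0.07  0.43 -0.38  2.46  2.03  0.37 -2.33] [ 0.447 -0.065 -0.892]
```

Call:
{"op": "play_rows", "data": {
  "increments": "0 0.065 -0.1 0 -1; 0 0.065 -0.1 0 -1; 0 0.065 -0.1 0 -1; 0 0.065 -0.1 0 -1; 0 0.065 -0.1 0 -1"
}}

```text
clock: 23.38
position: [0.4966, 0.0031, 0.0451]
ee_rot: [2.032, 1.852, 0.417]
force: [-6.4, -3.8, 2.3]
width: 0.118
gripper_force: 40.0
```

Call:
{"op": "play_rows", "data": {
  "increments": "0 0.07 -0.09 0 -1; 0 0.07 -0.09 0 -1; 0 0.07 -0.09 0 -1; 0 0.07 -0.09 0 -1; 0 0.07 -0.09 0 -1"
}}

```text
clock: 23.8
position: [0.4978, 0.003, 0.0509]
ee_rot: [2.031, 1.851, 0.417]
force: [-7.8, -4.4, 5.8]
width: 0.115
gripper_force: 40.0
```

```bash
python3 bar.py 0.2
```

```text
t 23.8 p [0.4978 0.003  0.0509] F [-7.8 -4.4  5.8] w 0.115 g 40.0
to pinch d=11mm [0.   0.04 0.12] L [-0.173  -0.0003  0.0509]
a 0.201 plate est 0.24
[ 0.03  0.4  -0.34  2.45  1.97  0.33 -2.26] [ 0.448 -0.065 -0.892]
```

Call:
{"op": "play_rows", "data": {
  "increments": "0 0.03 -0.05 0 -1; 0 0.03 -0.05 0 -1; 0 0.03 -0.05 0 -1; 0 0 0 0 -1"
}}

```text
clock: 24.13
position: [0.4984, 0.0029, 0.053]
ee_rot: [2.031, 1.85, 0.418]
force: [-8.7, -3.8, 10.2]
width: 0.117
gripper_force: 40.0
```

Call:
{"op": "play_rows", "data": {
  "increments": "0 0.03 -0.05 0 -1; 0 0.03 -0.05 0 -1; 0 0 0 0 -1"
}}

```text
clock: 24.38
position: [0.4983, 0.003, 0.0533]
ee_rot: [2.032, 1.851, 0.416]
force: [-0.4, -5.3, -9.8]
width: 0.12
gripper_force: 40.0
```

Call:
{"op": "play_rows", "data": {
  "increments": "0 0.03 -0.05 0 -1; 0 0.03 -0.05 0 -1; 0 0 0 0 -1"
}}

```text
clock: 24.63
position: [0.4982, 0.003, 0.0536]
ee_rot: [2.034, 1.852, 0.415]
force: [6.5, -5.1, -25.8]
width: 0.118
gripper_force: 40.0
```

```bash
python3 bar.py 0.21
```

```text
t 24.63 p [0.4982 0.003  0.0536] F [  6.5  -5.1 -25.8] w 0.118 g 40.0
to pinch d=11mm [ 0.01 -0.02  0.23] L [-0.1726 -0.0003  0.0536]
a 0.22 plate est 0.18
[ 0.02  0.39 -0.32  2.45  1.94  0.31 -2.24] [ 0.446 -0.065 -0.893]
```

Call:
{"op": "play_rows", "data": {
  "increments": "0 -0.03 0.06 0 -1; 0 -0.03 0.05 0 -1; 0 0 0 0 -1"
}}

```text
clock: 24.88
position: [0.4983, 0.003, 0.0533]
ee_rot: [2.032, 1.851, 0.416]
force: [-2.6, -5.4, -3.2]
width: 0.116
gripper_force: 40.0
```

Call:
{"op": "play_rows", "data": {
  "increments": "0 0 0 0 -0.7; 0 0 0 0 -0.6; 0 0 0 0 -0.5; 0 0 0 0 -0.4; 0 0 0 0 -0.4",
  "grip_force": 20
}}

```text
clock: 25.3
position: [0.499, 0.0043, 0.0537]
ee_rot: [2.031, 1.853, 0.419]
force: [0.7, 0.2, -0.6]
width: 0.293
gripper_force: 0.0
```

```bash
python3 bar.py 0.21
```

```text
t 25.3 p [0.499  0.0043 0.0537] F [ 0.7  0.2 -0.6] w 0.293 g 0.0
to pinch d=11mm [-0.14 -0.09  0.21] L [-0.1719  0.0012  0.0537]
a 0.22 plate est 0.18
[ 0.02  0.39 -0.33  2.45  1.95  0.32 -2.24] [ 0.448 -0.063 -0.892]
```

Call:
{"op": "play_rows", "data": {
  "increments": "0 0 -0.6 0 -0.4; 0 0 -0.8 0 -0.4; 0 0 -0.8 0 -0.4; 0 0 -0.8 0 -0.4; 0 0 0 0 -0.4"
}}

```text
clock: 25.72
position: [0.4851, 0.0062, 0.0811]
ee_rot: [2.03, 1.853, 0.419]
force: [-0.0, 0.2, -0.3]
width: 0.298
gripper_force: 0.0
```

Call:
{"op": "play_rows", "data": {
  "increments": "0 0 -1 0 -0.4; 0 0 -1 0 -0.4; 0 0.4 -1 0 -0.4; 0 0.4 -1 0 -0.4; 0 0.4 -1 0 -0.4"
}}

```text
clock: 26.13
position: [0.4731, 0.0083, 0.1302]
ee_rot: [2.031, 1.854, 0.417]
force: [0.4, 0.0, -0.1]
width: 0.305
gripper_force: 0.0
```

Call:
{"op": "play_rows", "data": {
  "increments": "0 0.8 -2 0 -0.4; 0 0.8 -2 0 -0.4; 0 0.5 -2 0 -0.4; 0 0 -2 0 -0.4; 0 0 0 0 -0.4"
}}

```text
clock: 26.55
position: [0.4573, 0.0111, 0.2097]
ee_rot: [2.029, 1.849, 0.42]
force: [0.4, -0.2, 0.0]
width: 0.304
gripper_force: 0.0
```

```bash
python3 - <<'E'
from sil import *
st(); V=[]
for n,xl in(("side",(-.065,.02)),("top",(-.065,-.02))):
    p=vision.get_image(n)
    if n=="side": r=silfit(p,[.671,-.016,-.118],.056,xl); print(n,np.round(r[0],2),r[1],r[2])
    X=cloud(p); L=loc(X.reshape(-1,3),PR); B=L[(np.abs(L[:,0]+.177)<.016)&(np.abs(L[:,1])<.045)&(L[:,2]>.04)&(L[:,2]<.09)]; print("bar",len(B),np.nanmedian(B,0))
    u=np.round(proj(p,w([-.02,0,.06]))[0]).astype(int); V.append(cv2.resize(p["frame"][u[1]-60:u[1]+60,u[0]-50:u[0]+50,::-1],(400,480),interpolation=cv2.INTER_CUBIC))
cv2.imwrite("pics/s6.png",np.hstack(V))
E
```

```text
t 26.55 p [0.4573 0.0111 0.2097] F [ 0.4 -0.2  0. ] w 0.304 g 0.0
side [670.25 -12.31  -5.7 ] 410.0 2325
bar 35 [-0.17760042 -0.00181633  0.06604951]
bar 23 [-0.17658906  0.02806406  0.0668065 ]
```

View pics/s6.png

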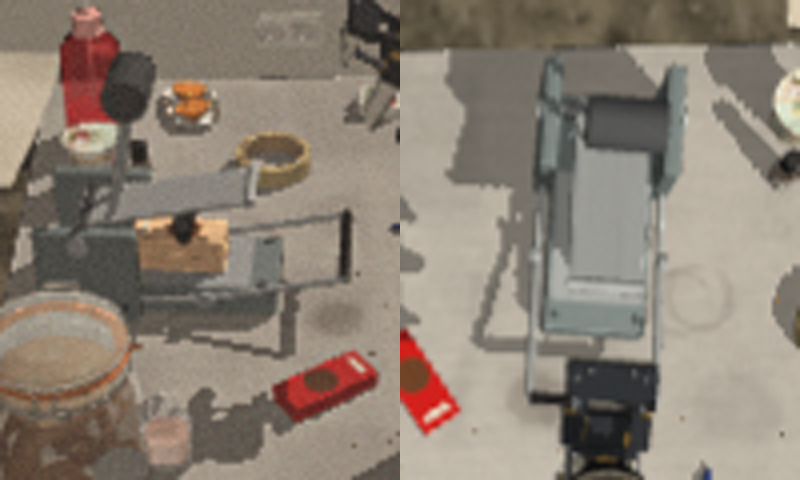

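The plate is down with its foot resting on both boards at crop (183,225). The stack is one flush block, the pedal bar is up at (347,245) and the gripper is clear of everything.

```bash
python3 -c "
from cell import job
print(job.sign_off())"
```

```text
the job is handed in; nothing more can be done
None
```

The job is handed in at about 27 s of the 67 s allowed: the new board lies on the pressed board with edges lined up to about 2 mm, and the plate was let down slowly by its pedal until its foot held both boards.

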